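Ready the irrigation pump

ROBOT

A 6-joint arm with a two-finger parallel gripper is mounted at the origin on the work surface. World frame = base frame: x ahead of the robot, y to its left, z up, the work surface at z = 0. Lengths are in mm, angles in rad, forces in N, time in s.
With the tool pointing down it reaches from about 400 to 925 mm from the base axis. Payload 12.5 kg.
Tool frame: the origin (TCP) lies at the centre of the arm's flange, where the gripper is bolted on; the fingertips stand 190 mm ahead of it and the grasp point (between the pads) lies env.grip_point_offset ahead of it (env.grip_point_offset is the distance from the TCP to the grasp point, in mm); z points along the fingers, x is the direction in which the jaws open and shut, and the axes are right-handed (so a half turn about z gives the same grasp; the last joint's range is limited). The gripper opens to 95 mm and grips with 3 to 60 N. Pads are 20 mm wide; open, the fingers measure 119 mm over their backs; the gripper's body (75 mm by 180 mm) begins 59 mm behind the grasp point.
Start: joints at [-1.207, 0.491, 1.559, -0, 1.092, -0.106], TCP at [282.961, -557.277, 404.761] pointing down, gripper open.
Joint ranges: [-3.1, 3.1], [-0.84, 2.19], [0.05, 2.79], [-1.13, 4.28], [0.06, 2.93], [-2.69, 2.69]. Speed limits (rad/s): [2.22, 2.22, 2.79, 3.14, 3.14, 3.14].

INTERFACE

Orientations are given as [roll, pitch, yaw] about the fixed x, y, z axes, in that order (R = Rz(yaw) Ry(pitch) Rx(roll)).
In Python, from cell import state, read_camera, camera_model, job_done, env gives the robot as it stands.
- The arm moves only by the tool arm_command, never from a script. Its argument "steps" is a list of rows, each a list of 6 numbers: the shift along the tool's x, y, z in cm, then the turn, a rotation vector about the tool's x, y, z in degrees. In form: [[dx, dy, dz, rx, ry, rz], ...]. A call has 1 to 12 rows; each row is the pose to reach, as a shift and turn from the pose commanded when the call began, along the tool's axes at that moment; what a row does not reach only later rows make up. A row lasts 1/12 s, in which the tool goes at most 41.7 mm and 7.16 degrees, less where a joint would pass 70% of its speed; a pose out of reach is approached as far as the arm can. A call with a gripper value outside its range is refused whole. "jaw" is the finger opening in cm, from 0 to 9.51, set as the call begins (left out, the last holds). The fingers move at their own pace and stop on an object; the grip force is fixed at half the most. Time passes only in rows, so rows that repeat a pose let the fingers close. It gives the time, the measured TCP pose, the force and the opening at its end, in the units of the state.
- state(): the state, without advancing time (a new reading comes with each control period).
- read_camera(name): name is "scene" or "top"; returns the picture (400x640x3 uint8, red, green, blue); there is no depth.
- camera_model(name): a dict with "K" (3x3 intrinsics, pixels), "xyz" and "rotation" of the camera in the world. Camera axes: x right, y up, looking along -z (the intrinsics and any distortion apply to the point x, -y, -z); pixel columns grow to the right and rows downward; lengths in mm; the calibration is good to about 2 mm. A picture is of the moment at which its call begins. camera_model takes no time and is no camera call.
- job_done(): hands the job in, once; it reports no verdict.
The state is a dict: "t": time; "joints": joint angles; "qvel": joint speeds; "tau": joint torques, N m; "eef_pos": TCP position; "tcp_rot": TCP orientation; "ft_force": force on the tool from outside, world axes, zero at the start; "moment": the same for the moment, N m; "opening": opening from 0.0 (shut) to 1.0 (fully open).
Only numpy, scipy, OpenCV 4.12 (cv2) and the standard library are available. Lean on these libraries where they do the work, as an engineer would, in place of code of your own. Each camera call takes 0.05 s, during which the arm holds its last target. There are 200 camera calls.

TASK

Get the irrigation pump ready: fit a roller head on each of its two drive shafts, turning it while pressing lightly until its slot drops over the tang and it sits fully home, and stand every tipped bottle upright on the table inside the bottle lane, keeping its neighbours standing too. Only when both heads are home and all bottles stand, swing the pump's run lever right over to on. Leave everything else where it is.

Things in the scene. Friction and masses are not known exactly. Their poses are not given: they have to be found in the camera images.
- shaft_a (a point): centre of a drive shaft's shoulder, 80 mm above the table, where a head's underside rests when home. A flat steel tang 26 x 10 mm, round-topped, stands 18 mm above it; it enters the head's slot only when aligned to about 0.15 rad. The shaft does not turn. Its tang direction differs at every start and is NOT in this point's axes: press lightly and turn (to half a turn) till it drops, or look
- shaft_b (a point): centre of a drive shaft's shoulder, 80 mm above the table, where a head's underside rests when home. A flat steel tang 26 x 10 mm, round-topped, stands 18 mm above it; it enters the head's slot only when aligned to about 0.15 rad. The shaft does not turn. Its tang direction differs at every start and is NOT in this point's axes: press lightly and turn (to half a turn) till it drops, or look
- run_lever (a joint): run lever behind the shafts: 0 = off, leaning 0.38 rad towards the pump's front (the pump's -x, the robot's side); swings to the pump's +x, 0.76 rad = on (end stop); hinge 67 mm from its ball tip; stays where it is left; needs about 1 N at the tip
- lever_tip (a point): centre of the lever's black ball tip (20 mm across), 146 mm above the table at both ends of its travel and about 151 mm in the middle; travels about 50 mm along the pump's x. When off it stands 27 mm behind the line of the two shafts, midway between them
- pump: cream irrigation pump, fixed, 150 (x) x 240 (y) x 70 mm high; origin at the centre of its underside; -x is its front. Shafts at y = -65 and +65 mm, x = 0
- lane: bottle lane, fixed: shallow rail frame of aluminium, 230 (x) x 390 (y) mm outside, rails 8 mm wide and 14 mm high, bottles stand straight on the table inside it; origin at its centre on the table
- head_a_fin (a point): grey roller head on the table, right way up: flange 90 mm across, three white rollers and slotted hub below, grip fin on top. Point: fin centre, 44 mm above the underside. Fin 56 mm long (x), 16 mm thick (y), 26 (flange top) to 62 mm above the underside: pinch it high. Hub slot open below, long side along the fin: 30.5 x 14.5 mm, 20 mm deep; a half turn makes no difference. 0.2 kg
- head_b_fin (a point): grey roller head on the table, right way up: flange 90 mm across, three white rollers and slotted hub below, grip fin on top. Point: fin centre, 44 mm above the underside. Fin 56 mm long (x), 16 mm thick (y), 26 (flange top) to 62 mm above the underside: pinch it high. Hub slot open below, long side along the fin: 30.5 x 14.5 mm, 20 mm deep; a half turn makes no difference. 0.2 kg
- bottle_1_mid (a point): square bottle, off-white, body 46 x 46 x 86 mm, round white cap 34 mm across, 118 mm high in all, 0.16 kg, weighted foot. Point: its centre, half-way up (59 mm high when upright); z points to the cap; the body reaches from 59 mm below to 27 mm above it. Lying tipped over in the lane at the start, on one of its flat sides, roughly along the lane, cap towards either end; may be absent
- bottle_2_mid (a point): square bottle, off-white, body 46 x 46 x 86 mm, round white cap 34 mm across, 118 mm high in all, 0.16 kg, weighted foot. Point: its centre, half-way up (59 mm high when upright); z points to the cap; the body reaches from 59 mm below to 27 mm above it. Lying tipped over in the lane at the start, on one of its flat sides, roughly along the lane, cap towards either end; may be absent
- bottle_3_mid (a point): square bottle, off-white, body 46 x 46 x 86 mm, round white cap 34 mm across, 118 mm high in all, 0.16 kg, weighted foot. Point: its centre, half-way up (59 mm high when upright); z points to the cap; the body reaches from 59 mm below to 27 mm above it. Lying tipped over in the lane at the start, on one of its flat sides, roughly along the lane, cap towards either end; may be absent
- bottle_4_mid (a point): square bottle, off-white, body 46 x 46 x 86 mm, round white cap 34 mm across, 118 mm high in all, 0.16 kg, weighted foot. Point: its centre, half-way up (59 mm high when upright); z points to the cap; the body reaches from 59 mm below to 27 mm above it. Already upright, among the tipped ones
- kidney_bowl: bystander, to be left alone: steel bowl, 96 mm across, 35 mm high; origin at the centre of its underside
- glove_box: bystander, to be left alone: cardboard box 70 x 100 x 70 mm; origin at the centre of its underside
- clean_brush: bystander, to be left alone: hand brush about 170 mm long, lying
- tape_roll: bystander, to be left alone: white roll, 70 mm across, 25 mm high; origin at the centre of its underside
- spray_can: bystander, to be left alone: aluminium can, 56 mm across, 140 mm high; origin at the centre of its underside
- beaker: bystander, to be left alone: clear cup, 68 mm across, 80 mm high; origin at the centre of its underside
Mind the look-alikes: they are no part of the job. Leave any green or red look-alike of the part that bears head_b_fin alone. Leave any pink look-alike of the part that bears bottle_2_mid alone.

How it is judged (in metres and radians):
On the way, in this order (a step that is already met when the one before it is completed fails the run):
1. both heads are fully home on the shafts and every bottle stands in the lane, lever still off (((horizontal distance between head_a_fin and shaft_a below 0.006 m and z of head_a_fin in the frame of shaft_a below 0.049 m) or (horizontal distance between head_a_fin and shaft_b below 0.006 m and z of head_a_fin in the frame of shaft_b below 0.049 m)) and angle between each of head_a_fin, head_b_fin's own z axis and vertical below 0.08 rad and ((horizontal distance between head_b_fin and shaft_a below 0.006 m and z of head_b_fin in the frame of shaft_a below 0.049 m) or (horizontal distance between head_b_fin and shaft_b below 0.006 m and z of head_b_fin in the frame of shaft_b below 0.049 m)) and angle between each of bottle_1_mid, bottle_2_mid, bottle_3_mid, bottle_4_mid's own z axis and vertical below 0.1 rad and height (world z) of bottle_1_mid between 0.052 and 0.066 m and x of bottle_1_mid in the frame of lane between -0.1 and 0.1 m and y of bottle_1_mid in the frame of lane between -0.18 and 0.18 m and height (world z) of bottle_2_mid between 0.052 and 0.066 m and x of bottle_2_mid in the frame of lane between -0.1 and 0.1 m and y of bottle_2_mid in the frame of lane between -0.18 and 0.18 m and height (world z) of bottle_3_mid between 0.052 and 0.066 m and x of bottle_3_mid in the frame of lane between -0.1 and 0.1 m and y of bottle_3_mid in the frame of lane between -0.18 and 0.18 m and height (world z) of bottle_4_mid between 0.052 and 0.066 m and x of bottle_4_mid in the frame of lane between -0.1 and 0.1 m and y of bottle_4_mid in the frame of lane between -0.18 and 0.18 m and value of joint run_lever below 0.4 rad), for 0.2 s.
2. the run lever is swung to on (value of joint run_lever above 0.6 rad), for 0.2 s.
At the end, for the whole second after the job is handed in: Each head within 6 mm of a shaft's axis, within 5 mm of its full depth and level within 0.08 rad; every bottle present upright within 0.1 rad, on the table inside the lane (centre within 100 mm across and 180 mm along of the lane's centre); lever beyond 0.6 rad; all at rest (((horizontal distance between head_a_fin and shaft_a below 0.006 m and z of head_a_fin in the frame of shaft_a below 0.049 m) or (horizontal distance between head_a_fin and shaft_b below 0.006 m and z of head_a_fin in the frame of shaft_b below 0.049 m)) and angle between each of head_a_fin, head_b_fin's own z axis and vertical below 0.08 rad and ((horizontal distance between head_b_fin and shaft_a below 0.006 m and z of head_b_fin in the frame of shaft_a below 0.049 m) or (horizontal distance between head_b_fin and shaft_b below 0.006 m and z of head_b_fin in the frame of shaft_b below 0.049 m)) and angle between each of bottle_1_mid, bottle_2_mid, bottle_3_mid, bottle_4_mid's own z axis and vertical below 0.1 rad and height (world z) of bottle_1_mid between 0.052 and 0.066 m and x of bottle_1_mid in the frame of lane between -0.1 and 0.1 m and y of bottle_1_mid in the frame of lane between -0.18 and 0.18 m and height (world z) of bottle_2_mid between 0.052 and 0.066 m and x of bottle_2_mid in the frame of lane between -0.1 and 0.1 m and y of bottle_2_mid in the frame of lane between -0.18 and 0.18 m and height (world z) of bottle_3_mid between 0.052 and 0.066 m and x of bottle_3_mid in the frame of lane between -0.1 and 0.1 m and y of bottle_3_mid in the frame of lane between -0.18 and 0.18 m and height (world z) of bottle_4_mid between 0.052 and 0.066 m and x of bottle_4_mid in the frame of lane between -0.1 and 0.1 m and y of bottle_4_mid in the frame of lane between -0.18 and 0.18 m and linear speed of each of head_a, head_b, bottle_1, bottle_2, bottle_3, bottle_4 below 0.03 m/s and value of joint run_lever above 0.6 rad); the robot touches nothing.
It fails at once if a bystander is moved by more than 40 mm (distance of any of kidney_bowl, glove_box, clean_brush, tape_roll, spray_can, beaker from where it was at the start of the episode above 0.04 m).
Of bottle_1, bottle_2, bottle_3 only 2 to 3 are there at a start; the rules pass over those that are not, and their reading is None.
At some moment in a run one of head_a, head_b, bottle_1, bottle_2, bottle_3 may be knocked a few centimetres aside while the robot is not near it.
It also fails if it takes over 208 s, if anything falls off the work surface, if the arm or the gripper's body presses on something with over 40 N, if the wrist force passes 120 N, or if a joint passes its speed limit or range.

## Working session

There is one attempt and no reset: what is moved stays moved. The work goes in short steps, Python scripts to look and compute and a tool call to move; the robot and the scene stay as the last step left them, time stands still between calls to the robot, and variables do not carry over. Pictures are saved under pics/ and viewed, about 12 in all and at most 16, crops included, and the job is handed in when it is done.

Besides the shell and the picture viewer there is one more tool, called after "Request:" in YAML: its name, and indented under it one key for each argument. arm_command: Moves the arm, as the interface text tells. Its arguments: {"type":"object","properties":{"steps":{"type":"array"},"jaw":{"type":"number"}},"required":["steps"]}

```bash
ls; mkdir -p pics; python3 - <<'E'
from cell import *
import cv2
print(state()); print(env.grip_point_offset)
for n in("scene","top"):
    print(n,camera_model(n)); cv2.imwrite(f"pics/{n}0.png",read_camera(n)[:,:,::-1])
E
```

```text
pics
{'t': 0.0, 'joints': array([-1.20660141e+00,  4.91557260e-01,  1.55943472e+00, -2.60147240e-05,
        1.09170952e+00, -1.05587524e-01]), 'qvel': array([ 0.0013081 ,  0.0012357 , -0.00029675,  0.00039577, -0.0002591 ,
        0.00095346]), 'tau': array([ 4.03074046e-04, -6.12646294e+01, -2.58176529e+01,  6.92437193e-02,
        4.81948780e-02, -1.60191526e-04]), 'eef_pos': array([ 282.94749684, -557.25067896,  404.16813622]), 'tcp_rot': array([-3.14149873e+00,  1.10510622e-03, -1.10100183e+00]), 'ft_force': array([1.10374574, 0.61321814, 0.10014763]), 'moment': array([-0.04247791, -0.02139137, -0.01342903]), 'opening': 1.0026748604758609}
171.3
scene {'K': array([[431.30983772,   0.        , 322.11687498],
       [  0.        , 431.30983772, 198.61128665],
       [  0.        ,   0.        ,   1.        ]]), 'xyz': array([1165.31362169, -909.30927492,  856.68728422]), 'rotation': array([ 1.02012985, -0.02101935,  0.58996376])}
top {'K': array([[464.60040722,   0.        , 323.23529518],
       [  0.        , 464.60040722, 201.42599773],
       [  0.        ,   0.        ,   1.        ]]), 'xyz': array([ 383.71852453,   65.39642951, 1604.90695732]), 'rotation': array([ 9.61209287e-02,  2.69331256e-04, -1.59719223e+00])}
```

View pics/scene0.png

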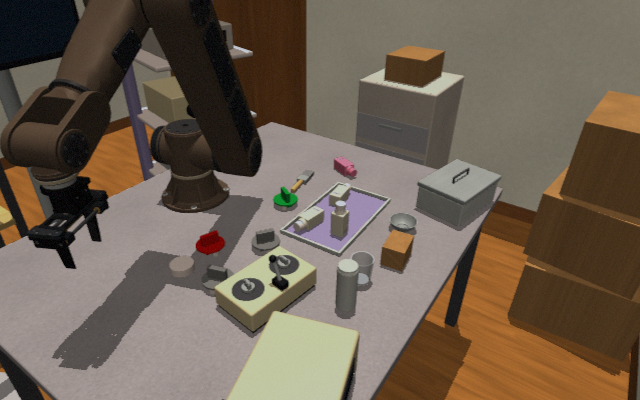

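View pics/top0.png

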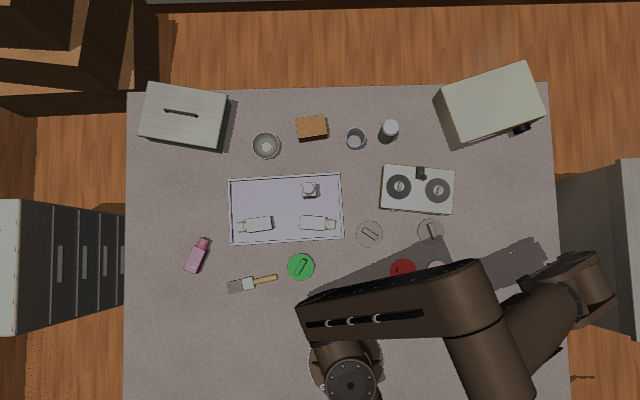

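The top view shows the lane at about (285,208) with tipped bottles at (254,224) and (317,223) and an upright one at (309,189). The grey heads are at (369,234) and (430,230), the pump at (417,189), and its lever ball at (420,170). I'll enlarge it.

```bash
cat > h.py <<'E'
from cell import *
import cv2, numpy as np
from scipy.spatial.transform import Rotation as R
def cam(n):
    m=camera_model(n); return m["K"],np.array(m["xyz"]),R.from_euler("xyz",m["rotation"]).as_matrix()
def ray(n,px,z):
    K,c,M=cam(n); px=np.atleast_2d(np.array(px,float))
    d=np.c_[(px[:,0]-K[0,2])/K[0,0],-(px[:,1]-K[1,2])/K[1,1],-np.ones(len(px))]@M.T
    return (c+d*((z-c[2])/d[:,2])[:,None])
def proj(n,P):
    K,c,M=cam(n); q=(np.atleast_2d(P)-c)@M; q=q*[1,-1,-1]; return (q@K.T)[:,:2]/(q@K.T)[:,2:]
def snap(n,f,box=None,s=1):
    im=read_camera(n)[:,:,::-1].copy(); cv2.imwrite(f"pics/{f}_raw.png",im)
    if box: im=im[box[1]:box[3],box[0]:box[2]]
    cv2.imwrite(f"pics/{f}.png",cv2.resize(im,None,fx=s,fy=s,interpolation=cv2.INTER_CUBIC)); 
E
python3 - <<'E'
from h import *
snap("top","top1",(225,150,460,260),3.4)
E
```

```text
(no output)
```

View pics/top1.png

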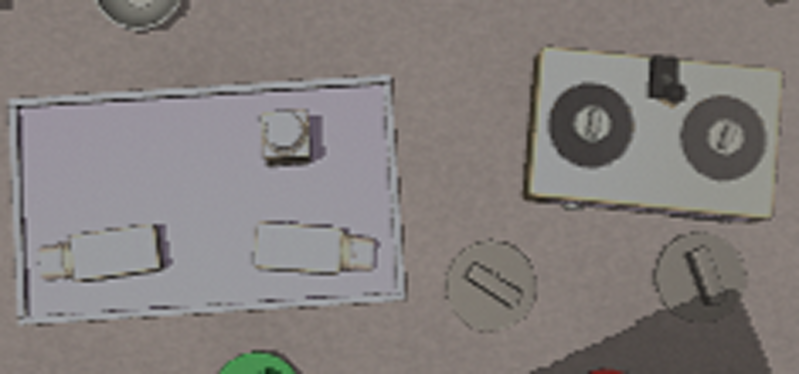

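The crop is clear. Bottle 1's cap points left (+y) and bottle 2's points right (−y). I'll zoom in on the heads and tangs for their angles.

```bash
python3 - <<'E'
from h import *
im=cv2.imread("pics/top1_raw.png")
def t(cx,cy,r,S=400):
    M=np.float32([[S/2/r,0,S/2-cx*S/2/r],[0,S/2/r,S/2-cy*S/2/r]])
    c=cv2.warpAffine(im,M,(S,S),flags=cv2.INTER_CUBIC)
    return cv2.convertScaleAbs(c,alpha=1.4,beta=-40)
o=np.vstack([np.hstack([t(399,186.5,10),t(438,190.5,10)]),np.hstack([t(369,234,16),t(431,231,16)])])
cv2.imwrite("pics/zoom.png",cv2.resize(o,(600,600)))
E
```

```text
(no output)
```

View pics/zoom.png

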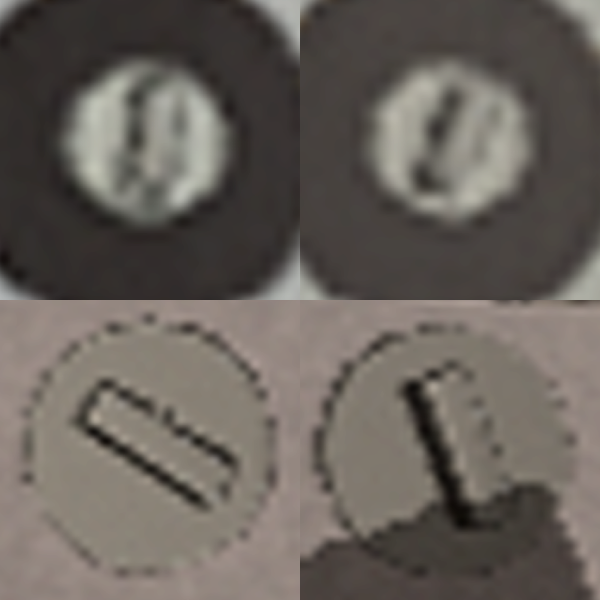

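```bash
python3 - <<'E'
from h import *
np.set_printoptions(precision=1,suppress=True)
a=ray("top",[398.8,186],80)[0];b=ray("top",[438,190],80)[0]
print("shaft",a,b,np.linalg.norm(a-b), "pump x dir",(lambda d:np.arctan2(d[1],d[0]))(R.from_euler('z',-90,degrees=True).apply(a-b)))
hz=lambda x,y,ox,oy,cx,cy,s:(cx+(x-ox-150)/s,cy+(y-oy-150)/s)
for nm,P,z in (("tA",[hz(132,150,0,0,399,186.5,15),hz(145,80,0,0,399,186.5,15)],98),("tB",[hz(425,185,300,0,438,190.5,15),hz(455,80,300,0,438,190.5,15)],98),
 ("hA",[hz(224,485,0,300,369,234,9.375),hz(90,400,0,300,369,234,9.375)],62),("hB",[hz(465,525,300,300,431,231,9.375),hz(408,385,300,300,431,231,9.375)],62)):
    p=ray("top",P,z);d=p[1]-p[0];print(nm,p.mean(0),"len",np.linalg.norm(d),"ang",np.degrees(np.arctan2(d[1],d[0])))
print("flange",ray("top",[[369,233.7],[430.6,231.3]],26))
c=lambda x,y:(x/3.4+225-.35,y/3.4+150-.35)
print("B1 box (z46)",ray("top",[c(75,230),c(155,224),c(162,270),c(78,279),c(40,262)],46))
print("B2 box",ray("top",[c(257,222),c(342,226),c(340,273),c(256,266),c(376,253)],46))
print("B4 cap (z118)",ray("top",[c(285,130)],118))
print("lane corners",ray("top",[c(10,100),c(391,78),c(404,297),c(20,323)],14))
print("lever",ray("top",[c(675,92)],146))
E
```

```text
shaft [ 575.3 -189.3   80. ] [ 558.6 -318.2   80. ] 130.028323107438 pump x dir -0.12908165285192144
tA [ 579.2 -184.7   98. ] len 15.689785151002823 ang -12.804676499457672
tB [ 558.8 -311.7   98. ] len 24.09126663756257 ang -18.591096833483135
hA [422.6 -89.4  62. ] len 55.825404548438826 ang 55.99071315034612
hB [ 422.9 -287.8   62. ] len 52.98248391259905 ang 19.5845902341357
flange [[ 421.9  -90.4   26. ]
 [ 424.5 -299.7   26. ]]
B1 box (z46) [[487.2 320.3  46. ]
 [491.1 241.2  46. ]
 [445.5 235.   46. ]
 [438.8 317.9  46. ]
 [456.5 355.1  46. ]]
B2 box [[490.4 140.3  46. ]
 [484.2  56.4  46. ]
 [437.9  59.6  46. ]
 [447.  142.3  46. ]
 [456.6  23.6  46. ]]
B4 cap (z118) [[572.1 108.4 118. ]]
lane corners [[623.4 390.2  14. ]
 [635.8   2.3  14. ]
 [413.2  -4.1  14. ]
 [397.4 381.7  14. ]]
lever [[ 594.7 -256.8  146. ]]
```

```bash
cat >> h.py <<'E'
def down(yaw_deg,tilt_world=None):
    M=R.from_euler("xyz",[np.pi,0,np.radians(yaw_deg)])
    return M if tilt_world is None else R.from_rotvec(np.radians(tilt_world))*M
def plan(p,Rt,p0=None,R0=None):
    s=state()
    p0=s["eef_pos"] if p0 is None else np.array(p0,float)
    R0=R.from_euler("xyz",s["tcp_rot"]) if R0 is None else R0
    d=R0.inv().apply(np.array(p,float)-p0)/10; r=(R0.inv()*Rt).as_rotvec(degrees=True)
    print("row",np.round(np.r_[d,r],2).tolist(), "rows needed", np.ceil(max(np.linalg.norm(d)/4.17,np.linalg.norm(r)/7.16)))
    return np.array(p,float),Rt
E
python3 - <<'E'
from h import *
snap("scene","sc1")
im=cv2.imread("pics/sc1_raw.png")
P=[[575.3,-189.3,80],[558.6,-318.2,80],[422.3,-89.9,62],[425,-298,62],[594.5,-257,146],[422.3,-89.9,26],[425,-298,26]]
S=5
x0,y0=190,220
o=cv2.resize(im[y0:y0+110,x0:x0+140],None,fx=S,fy=S,interpolation=cv2.INTER_CUBIC)
for u,v in proj("scene",P): cv2.drawMarker(o,(int((u-x0+.5)*S),int((v-y0+.5)*S)),(0,0,255),cv2.MARKER_CROSS,14,1)
cv2.imwrite("pics/sc1.png",o)
plan([422.3,-89.9,300],down(-34))
E
```

```text
row [-35.36, -33.58, 10.46, -0.01, 0.03, -29.08] rows needed 12.0
```

View pics/sc1.png

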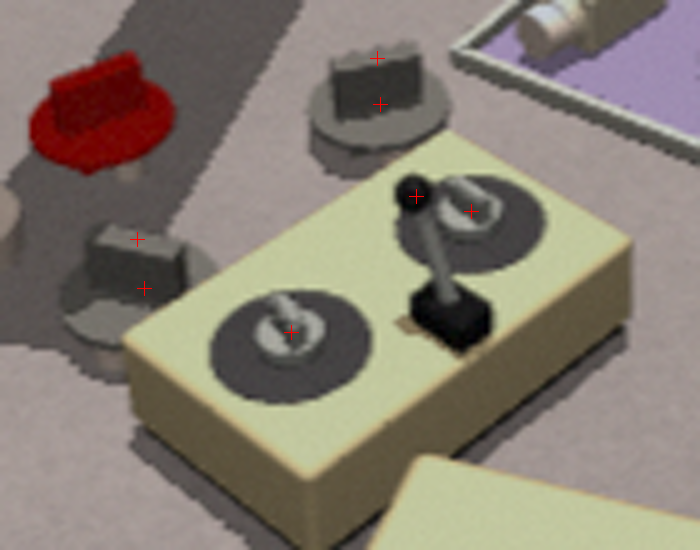

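The scene view agrees with the positions I worked out from the top view: shafts, heads and lever tip all fall under their markers. I'll move to head A.

Request:
arm_command:
  steps:
    - [-35.4,-33.6,10.5,0,0,-29.1]
    - [-35.4,-33.6,10.5,0,0,-29.1]
    - [-35.4,-33.6,10.5,0,0,-29.1]
    - [-35.4,-33.6,10.5,0,0,-29.1]
    - [-35.4,-33.6,10.5,0,0,-29.1]
    - [-35.4,-33.6,10.5,0,0,-29.1]
    - [-35.4,-33.6,10.5,0,0,-29.1]
    - [-35.4,-33.6,10.5,0,0,-29.1]
    - [-35.4,-33.6,10.5,0,0,-29.1]
    - [-35.4,-33.6,10.5,0,0,-29.1]
    - [-35.4,-33.6,10.5,0,0,-29.1]
    - [-35.4,-33.6,10.5,0,0,-29.1]
  jaw: 6

```text
t: 1.2
eef_pos: [422.4, -87.6, 299.5]
tcp_rot: [-3.142, -0.0, -0.593]
ft_force: [1.7, -0.7, -0.1]
opening: 0.632
```

```bash
python3 - <<'E'
from h import *
s=state();print(s["t"],s["eef_pos"],s["tcp_rot"],s["joints"],s["opening"])
plan([422.3,-89.9,222],down(-34))
E
```

```text
1.2 [422.43182998 -87.59666156 299.46864461] [-3.14155052e+00 -4.83440879e-04 -5.93363533e-01] [-3.57803606e-01  3.86927946e-01  2.13142519e+00 -1.23193465e-04
  6.22759595e-01  2.35659967e-01] 0.6324921890046159
row [0.11, 0.2, 7.75, -0.0, -0.03, 0.0] rows needed 2.0
```

Request:
arm_command:
  steps:
    - [0.1,0.2,2,0,0,0]
    - [0.1,0.2,4,0,0,0]
    - [0.1,0.2,6,0,0,0]
    - [0.1,0.2,7.7,0,0,0]
    - [0.1,0.2,7.7,0,0,0]
    - [0.1,0.2,7.7,0,0,0]

```text
t: 1.7
eef_pos: [422.1, -91.8, 222.4]
tcp_rot: [3.141, 0.002, -0.593]
ft_force: [0.6, 0.2, 0.6]
opening: 0.632
```

Request:
arm_command:
  steps:
    - [0,0,0,0,0,0]
    - [0,0,0,0,0,0]
    - [0,0,0,0,0,0]
    - [0,0,0,0,0,0]
    - [0,0,0,0,0,0]
    - [0,0,0,0,0,0]
    - [0,0,0,0,0,0]
    - [0,0,0,0,0,0]
  jaw: 0.8

```text
t: 2.37
eef_pos: [422.0, -91.7, 222.8]
tcp_rot: [3.142, -0.0, -0.593]
ft_force: [-0.2, 0.2, 3.2]
opening: 0.168
```

Request:
arm_command:
  steps:
    - [0,0,-2,0,0,0]
    - [0,0,-4,0,0,0]
    - [0,0,-7,0,0,0]
    - [0,0,-10,0,0,0]
    - [0,0,-13,0,0,0]
    - [0,0,-13,0,0,0]
    - [0,0,-13,0,0,0]

```text
t: 2.95
eef_pos: [421.8, -91.6, 353.5]
tcp_rot: [-3.141, -0.003, -0.593]
ft_force: [0.2, 0.3, -2.3]
opening: 0.17
```

```bash
python3 - <<'E'
from h import *
s=state();print(s["t"],s["eef_pos"],s["tcp_rot"],s["joints"],s["opening"])
snap("scene","g1",(180,130,320,270),4)
plan([575.3,-189.3,340],down(-34-66))
E
```

```text
2.95 [421.81019432 -91.62268809 353.5338641 ] [-3.14104867e+00 -2.72593275e-03 -5.93002092e-01] [-3.67145783e-01  2.92147275e-01  2.07270093e+00 -1.14858532e-04
  7.73965929e-01  2.25937597e-01] 0.16988462487096845
row [18.2, -0.49, 1.25, -0.01, -0.01, 66.02] rows needed 10.0
```

View pics/g1.png

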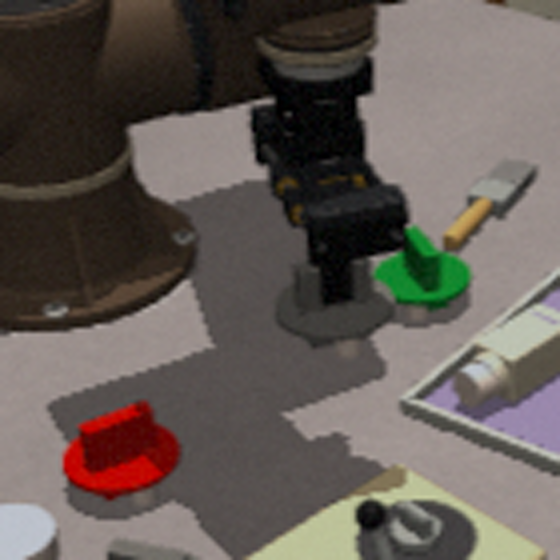

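Head A is held well clear of the red and green look-alikes. I'll carry it to shaft A.

Request:
arm_command:
  steps:
    - [18.1,-0.3,0.8,0,0,66]
    - [18.1,-0.3,0.8,0,0,66]
    - [18.1,-0.3,0.8,0,0,66]
    - [18.1,-0.3,0.8,0,0,66]
    - [18.1,-0.3,0.8,0,0,66]
    - [18.1,-0.3,0.8,0,0,66]
    - [18.1,-0.3,0.8,0,0,66]
    - [18.1,-0.3,0.8,0,0,66]
    - [18.1,-0.3,0.8,0,0,66]
    - [18.1,-0.3,0.8,0,0,66]
    - [18.1,-0.3,0.8,0,0,66]
    - [18.1,-0.3,0.8,0,0,66]

```text
t: 4.0
eef_pos: [573.7, -190.4, 342.8]
tcp_rot: [3.139, 0.001, -1.743]
ft_force: [0.0, -0.0, -2.3]
opening: 0.166
```

```bash
python3 - <<'E'
from h import *
s=state();print(s["t"],s["eef_pos"],s["tcp_rot"],s["joints"],s["opening"],s["ft_force"])
plan([573.6,-189.0,318],down(-100))
E
```

```text
4.0 [ 573.72633372 -190.41738274  342.83554228] [ 3.13875669e+00  6.68690133e-04 -1.74349310e+00] [-4.29678918e-01  5.28814824e-01  1.67780282e+00 -9.18593024e-05
  9.37887804e-01  1.31386767e+00] 0.16551822782012277 [ 0.00408672 -0.02095127 -2.27622874]
row [-0.14, 0.03, 2.48, 0.16, 0.04, 0.11] rows needed 1.0
```

Request:
arm_command:
  steps:
    - [-0.1,0,0.6,0,0,0]
    - [-0.1,0,1.2,0,0,0]
    - [-0.1,0,1.7,0,0,0]
    - [-0.1,0,2.0,0,0,0]
    - [-0.1,0,2.2,0,0,0]
    - [-0.1,0,2.4,0,0,0]
    - [-0.1,0,2.5,0,0,0]
    - [-0.1,0,2.5,0,0,0]

```text
t: 4.67
eef_pos: [573.9, -189.4, 319.6]
tcp_rot: [3.142, -0.0, -1.745]
ft_force: [-1.0, -0.6, -1.9]
opening: 0.166
```

```bash
python3 - <<'E'
from h import *
s=state();print(s["t"],s["eef_pos"],s["tcp_rot"],s["opening"],s["ft_force"],s["moment"])
E
```

```text
4.6667 [ 573.94744536 -189.42470511  319.62023949] [ 3.14156410e+00 -5.06262123e-05 -1.74492287e+00] 0.16604456523279387 [-1.01181165 -0.60038212 -1.88215105] [ 0.10265745  0.1008885  -0.00709617]
```

Request:
arm_command:
  steps:
    - [0,0,0.2,0,0,0]
    - [0,0,0.4,0,0,0]
    - [0,0,0.5,0,0,0]
    - [0,0,0.5,0,0,0]
    - [0,0,0.5,0,0,0]

```text
t: 5.08
eef_pos: [574.0, -189.4, 314.7]
tcp_rot: [3.142, -0.0, -1.745]
ft_force: [-0.4, -0.0, -2.3]
opening: 0.167
```

There's no contact at 314.7, below the tang top, so the slot is already over the tang. I'll continue down to the shoulder.

Request:
arm_command:
  steps:
    - [0,0,0.2,0,0,0]
    - [0,0,0.4,0,0,0]
    - [0,0,0.6,0,0,0]
    - [0,0,0.8,0,0,0]
    - [0,0,0.9,0,0,0]
    - [0,0,0.9,0,0,0]
    - [0,0,0.9,0,0,0]

```text
t: 5.67
eef_pos: [574.0, -189.5, 305.6]
tcp_rot: [3.141, -0.0, -1.745]
ft_force: [-0.6, -0.1, -2.8]
opening: 0.168
```

Request:
arm_command:
  steps:
    - [0,0,0.2,0,0,0]
    - [0,0,0.3,0,0,0]
    - [0,0,0.35,0,0,0]
    - [0,0,0.35,0,0,0]

```text
t: 6.0
eef_pos: [573.9, -189.4, 302.8]
tcp_rot: [-3.141, -0.0, -1.745]
ft_force: [-1.9, 1.4, 4.4]
opening: 0.164
```

Request:
arm_command:
  steps:
    - [0,0,0,0,0,0]
    - [0,0,0,0,0,0]
    - [0,0,0,0,0,0]
    - [0,0,0,0,0,0]
    - [0,0,-2,0,0,0]
    - [0,0,-4,0,0,0]
    - [0,0,-6,0,0,0]
    - [0,0,-8,0,0,0]
    - [0,0,-8,0,0,0]
    - [0,0,-8,0,0,0]
  jaw: 5

```text
t: 6.83
eef_pos: [573.9, -189.4, 382.9]
tcp_rot: [-3.14, -0.001, -1.745]
ft_force: [-0.9, -0.1, -0.8]
opening: 0.527
```

```bash
python3 - <<'E'
from h import *
s=state();print(s["t"],s["eef_pos"],s["tcp_rot"],s["opening"],s["ft_force"],s["moment"])
p,r=plan([425,-298,310],down(-70.4))
snap("scene","a1",(190,220,330,330),5)
E
```

```text
6.8333 [ 573.87118095 -189.3930103   382.89546064] [-3.13982182e+00 -5.13646883e-04 -1.74504335e+00] 0.5272906322795049 [-0.9428455  -0.14810704 -0.79104373] [ 0.1287051   0.01303346 -0.00714118]
row [13.27, 12.79, 7.27, -0.09, -0.05, -29.58] rows needed 5.0
```

View pics/a1.png

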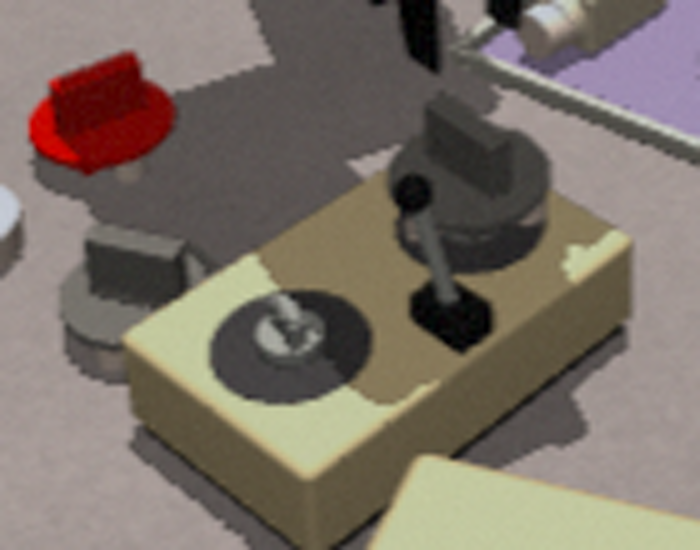

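Head A sits level on shaft A and head B is where it was. I'll go to head B.

Request:
arm_command:
  steps:
    - [13.3,12.8,3.0,0,0,-29.6]
    - [13.3,12.8,5.0,0,0,-29.6]
    - [13.3,12.8,7.3,0,0,-29.6]
    - [13.3,12.8,7.3,0,0,-29.6]
    - [13.3,12.8,7.3,0,0,-29.6]
    - [13.3,12.8,7.3,0,0,-29.6]
    - [13.3,12.8,7.3,0,0,-29.6]
    - [13.3,12.8,7.3,0,0,-29.6]
    - [13.3,12.8,7.3,0,0,-29.6]
  jaw: 6

```text
t: 7.63
eef_pos: [425.6, -297.8, 309.3]
tcp_rot: [-3.141, -0.0, -1.228]
ft_force: [0.3, 0.6, 0.2]
opening: 0.632
```

```bash
python3 - <<'E'
from h import *
plan([425,-298,222],down(-70.4))
E
```

```text
row [-0.0, 0.07, 8.73, -0.02, -0.02, 0.04] rows needed 3.0
```

Request:
arm_command:
  steps:
    - [0,0,2.5,0,0,0]
    - [0,0,5,0,0,0]
    - [0,0,7,0,0,0]
    - [0,0,8.7,0,0,0]
    - [0,0,8.7,0,0,0]
    - [0,0,8.7,0,0,0]

```text
t: 8.13
eef_pos: [425.6, -297.7, 222.2]
tcp_rot: [3.141, 0.001, -1.227]
ft_force: [-0.2, 0.1, 0.8]
opening: 0.632
```

Request:
arm_command:
  steps:
    - [0,0,0,0,0,0]
    - [0,0,0,0,0,0]
    - [0,0,0,0,0,0]
    - [0,0,0,0,0,0]
    - [0,0,0,0,0,0]
    - [0,0,0,0,0,0]
    - [0,0,0,0,0,0]
    - [0,0,0,0,0,0]
  jaw: 0.8

```text
t: 8.8
eef_pos: [424.9, -298.4, 222.4]
tcp_rot: [-3.141, -0.001, -1.229]
ft_force: [1.4, -1.6, 1.5]
opening: 0.169
```

Request:
arm_command:
  steps:
    - [0,0,-2,0,0,0]
    - [0,0,-4,0,0,0]
    - [0,0,-7,0,0,0]
    - [0,0,-10,0,0,0]
    - [0,0,-12.5,0,0,0]
    - [0,0,-12.5,0,0,0]
    - [0,0,-12.5,0,0,0]

```text
t: 9.38
eef_pos: [424.7, -298.1, 347.9]
tcp_rot: [-3.141, -0.002, -1.228]
ft_force: [-0.2, -0.3, -2.8]
opening: 0.17
```

```bash
python3 - <<'E'
from h import *
plan([558.4,-318.2,343],down(-108.5))
E
```

```text
row [6.38, -11.92, 0.51, -0.08, -0.08, 38.12] rows needed 6.0
```

Request:
arm_command:
  steps:
    - [6.4,-11.9,0.5,0,0,39.5]
    - [6.4,-11.9,0.5,0,0,39.5]
    - [6.4,-11.9,0.5,0,0,39.5]
    - [6.4,-11.9,0.5,0,0,39.5]
    - [6.4,-11.9,0.5,0,0,39.5]
    - [6.4,-11.9,0.5,0,0,39.5]
    - [6.4,-11.9,0.5,0,0,39.5]
    - [6.4,-11.9,0.5,0,0,39.5]
    - [6.4,-11.9,0.5,0,0,39.5]

```text
t: 10.13
eef_pos: [558.3, -318.6, 341.2]
tcp_rot: [3.14, 0.0, -1.915]
ft_force: [0.1, 0.2, -2.4]
opening: 0.169
```

Request:
arm_command:
  steps:
    - [0,0,0.6,0,0,0]
    - [0,0,1.2,0,0,0]
    - [0,0,1.7,0,0,0]
    - [0,0,2.0,0,0,0]
    - [0,0,2.1,0,0,0]
    - [0,0,2.1,0,0,0]
    - [0,0,2.1,0,0,0]

```text
t: 10.72
eef_pos: [558.4, -318.6, 321.3]
tcp_rot: [-3.141, -0.0, -1.918]
ft_force: [0.4, -0.0, -1.6]
opening: 0.169
```

```bash
python3 - <<'E'
from h import *
s=state();print(s["tcp_rot"],s["moment"])
plan([558.4,-318.2,315],down(-110))
E
```

```text
[-3.14138673e+00 -1.06083869e-04 -1.91776365e+00] [0.07545176 0.00725799 0.00451405]
row [-0.04, 0.02, 0.63, -0.01, -0.01, 0.12] rows needed 1.0
```

Request:
arm_command:
  steps:
    - [0,0,0.1,0,0,0]
    - [0,0,0.2,0,0,0]
    - [0,0,0.3,0,0,0]
    - [0,0,0.4,0,0,0]
    - [0,0,0.5,0,0,0]
    - [0,0,0.5,0,0,0]
    - [0,0,0.5,0,0,0]

```text
t: 11.3
eef_pos: [558.4, -318.6, 316.2]
tcp_rot: [3.142, -0.0, -1.918]
ft_force: [0.4, 0.0, -3.0]
opening: 0.168
```

Request:
arm_command:
  steps:
    - [0,0,0.2,0,0,0]
    - [0,0,0.4,0,0,0]
    - [0,0,0.6,0,0,0]
    - [0,0,0.8,0,0,0]
    - [0,0,1.0,0,0,0]
    - [0,0,1.1,0,0,0]
    - [0,0,1.1,0,0,0]

```text
t: 11.88
eef_pos: [558.4, -318.6, 304.9]
tcp_rot: [3.141, 0.0, -1.918]
ft_force: [-0.5, 0.5, -1.6]
opening: 0.166
```

Request:
arm_command:
  steps:
    - [0,0,0.1,0,0,0]
    - [0,0,0.2,0,0,0]
    - [0,0,0.3,0,0,0]
    - [0,0,0.3,0,0,0]
    - [0,0,0.3,0,0,0]

```text
t: 12.3
eef_pos: [558.4, -318.6, 302.4]
tcp_rot: [-3.141, -0.0, -1.918]
ft_force: [-1.2, 0.1, -0.3]
opening: 0.164
```

Head B is also home (302.4 against an expected 302.4). I'll release it, back off and look over the scene.

Request:
arm_command:
  steps:
    - [0,0,0,0,0,0]
    - [0,0,0,0,0,0]
    - [0,0,0,0,0,0]
    - [0,0,0,0,0,0]
    - [0,0,-2,0,0,0]
    - [0,0,-4,0,0,0]
    - [0,0,-7,0,0,0]
    - [0,0,-10,0,0,0]
    - [0,0,-12,0,0,0]
    - [0,0,-12,0,0,0]
  jaw: 5

```text
t: 13.13
eef_pos: [558.5, -318.6, 427.0]
tcp_rot: [-3.135, -0.002, -1.918]
ft_force: [1.0, -0.4, -0.3]
opening: 0.528
```

```bash
python3 - <<'E'
from h import *
snap("top","t2",(225,150,460,260),3.4)
p,r=plan([464,360,420],down(3.7))
th=np.radians(3.7);u=np.array([np.cos(th),np.sin(th),0]);Rt=down(3.7,-35*u)
g=np.array([464.3,299.5,27]);d=Rt.apply([0,0,1]);print(d)
for k in(60,0): plan(g-d*(171.3+k),Rt,p,r)
E
```

```text
row [-60.6, 31.94, 0.24, -0.08, -0.28, -113.58] rows needed 17.0
[ 0.03701421 -0.57238088 -0.81915204]
row [-0.36, -7.23, 20.35, -35.0, -0.0, -0.0] rows needed 6.0
row [-0.36, -3.79, 25.27, -35.0, -0.0, -0.0] rows needed 7.0
```

View pics/t2.png

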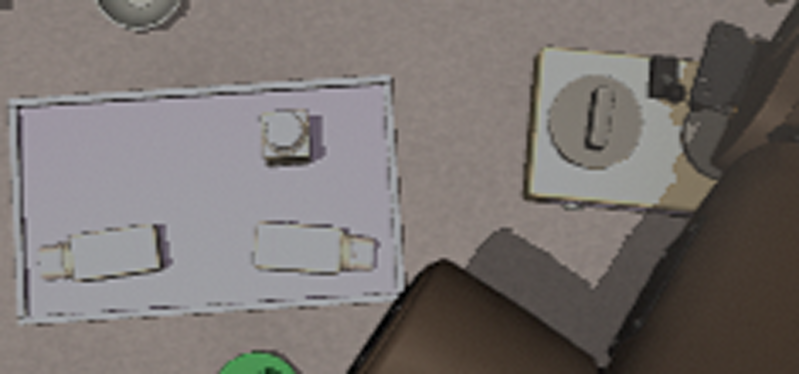

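The bottles haven't moved and head A is home. I'll go to bottle 1.

Request:
arm_command:
  steps:
    - [-40,21,0,0,0,-75]
    - [-40,21,0,0,0,-75]
    - [-40,21,0,0,0,-75]
    - [-40,21,0,0,0,-75]
    - [-40,21,0,0,0,-75]
    - [-40,21,0,0,0,-75]
    - [-40,21,0,0,0,-75]
    - [-40,21,0,0,0,-75]
    - [-40,21,0,0,0,-75]
    - [-40,21,0,0,0,-75]
    - [-40,21,0,0,0,-75]
    - [-40,21,0,0,0,-75]
  jaw: 7

```text
t: 14.18
eef_pos: [495.6, 133.6, 421.2]
tcp_rot: [3.141, 0.002, -0.601]
ft_force: [0.4, 0.4, 0.4]
opening: 0.738
```

```bash
python3 - <<'E'
from h import *
print(state()["joints"])
p,r=plan([464,380,380],down(3.7))
E
```

```text
[1.34355113e-01 3.14470711e-01 1.80694334e+00 1.02136870e-03
 1.02184434e+00 7.34542855e-01]
row [-16.53, -18.54, 4.14, -0.01, 0.11, -38.12] rows needed 7.0
```

Request:
arm_command:
  steps:
    - [-16.5,-18.5,0,0,0,-38]
    - [-16.5,-18.5,4,0,0,-38]
    - [-16.5,-18.5,4,0,0,-38]
    - [-16.5,-18.5,4,0,0,-38]
    - [-16.5,-18.5,4,0,0,-38]
    - [-16.5,-18.5,4,0,0,-38]
    - [-16.5,-18.5,4,0,0,-38]
    - [-16.5,-18.5,4,0,0,-38]
    - [-16.5,-18.5,4,0,0,-38]
    - [-16.5,-18.5,4,0,0,-38]

```text
t: 15.02
eef_pos: [467.8, 373.9, 382.0]
tcp_rot: [3.141, 0.0, 0.053]
ft_force: [-0.6, -0.2, 0.3]
opening: 0.733
```

```bash
cat >> h.py <<'E'
def tiltR(yaw,t):
    "tool down at yaw, then leaned t deg about its own jaw axis (world axis u)"
    th=np.radians(yaw); return down(yaw,t*np.array([np.cos(th),np.sin(th),0]))
def grip(g,Rt,k=0): return np.array(g,float)-Rt.apply([0,0,1])*(171.3+k)
E
python3 - <<'E'
from h import *
s=state();print(s["joints"],s["eef_pos"])
Rt=tiltR(3.7,-35)
plan(grip([464.3,299.5,27],Rt,70),Rt)
E
```

```text
[ 5.64121274e-01  4.77153050e-01  1.65171607e+00 -3.06924421e-04
  1.01333660e+00  5.11675331e-01] [467.80374539 373.93961261 381.98519761]
row [-0.9, -6.43, 15.73, -34.97, 0.23, -0.66] rows needed 5.0
```

Request:
arm_command:
  steps:
    - [-0.5,-5,2,-7,0,0]
    - [-0.9,-6.4,5,-14,0,0]
    - [-0.9,-6.4,8,-21,0,0]
    - [-0.9,-6.4,11,-28,0,0]
    - [-0.9,-6.4,13,-35,0.2,-0.7]
    - [-0.9,-6.4,15.7,-35,0.2,-0.7]
    - [-0.9,-6.4,15.7,-35,0.2,-0.7]
    - [-0.9,-6.4,15.7,-35,0.2,-0.7]

```text
t: 15.68
eef_pos: [455.6, 437.5, 224.9]
tcp_rot: [2.53, 0.002, 0.065]
ft_force: [0.6, -1.1, 0.7]
opening: 0.734
```

```bash
python3 - <<'E'
from h import *
s=state();print(s["joints"],s["eef_pos"])
Rt=tiltR(3.7,-35)
plan(grip([464.3,299.5,28],Rt,0),Rt)
E
```

```text
[ 0.71959073  0.76717568  1.61296756 -0.50657536  1.21240175  0.94465969] [455.61696686 437.50344615 224.93035409]
row [-0.01, 0.03, 6.93, 0.03, 0.08, 0.09] rows needed 2.0
```

Request:
arm_command:
  steps:
    - [0,0,2,0,0,0]
    - [0,0,4,0,0,0]
    - [0,0,5.5,0,0,0]
    - [0,0,6.9,0,0,0]
    - [0,0,6.9,0,0,0]
    - [0,0,6.9,0,0,0]

```text
t: 16.18
eef_pos: [458.4, 398.7, 170.5]
tcp_rot: [2.532, -0.001, 0.065]
ft_force: [0.7, 0.1, 0.5]
opening: 0.736
```

Request:
arm_command:
  steps:
    - [0,0,0,0,0,0]
    - [0,0,0,0,0,0]
    - [0,0,0,0,0,0]
    - [0,0,0,0,0,0]
    - [0,0,0,0,0,0]
    - [0,0,0,0,0,0]
    - [0,0,0,0,0,0]
    - [0,0,0,0,0,0]
  jaw: 3.8

```text
t: 16.85
eef_pos: [457.5, 399.4, 169.2]
tcp_rot: [2.531, -0.0, 0.067]
ft_force: [-2.2, 2.0, 5.3]
opening: 0.483
```

```bash
python3 - <<'E'
from h import *
s=state();print(s["joints"],s["eef_pos"],s["opening"],s["ft_force"])
Rt=tiltR(3.7,-35)
p,r=plan(s["eef_pos"]+[0,0,160],Rt)
# turn so that cap points radially outward at (545,300): yaw change
yaw=np.degrees(np.arctan2(300,545))-90
for t in (-35,0,30,55):
    R2=tiltR(yaw,t); print(t,grip([545,300,200],R2)); p,r=plan(grip([545,300,200],R2),R2,p,r)
E
```

```text
[ 0.67263668  0.822556    1.70015593 -0.56689723  1.07233325  0.99709536] [457.53061804 399.39311243 169.16950125] 0.4833922219846542 [-2.15839911  2.02565013  5.33269333]
row [0.01, 9.18, -13.11, -0.01, -0.1, 0.11] rows needed 4.0
-35 [631.07472759 347.380584   340.32074519]
row [16.98, 5.81, 2.71, 0.0, -37.21, 53.14] rows needed 10.0
0 [545.  300.  371.3]
row [-0.0, 9.83, 3.1, 35.0, 0.0, 0.0] rows needed 5.0
30 [469.966646   258.69723633 348.35015167]
row [-0.0, 8.57, 2.29, 30.0, 0.0, -0.0] rows needed 5.0
55 [422.07254936 232.33351341 298.25364355]
row [-0.0, 7.24, 1.6, 25.0, -0.0, 0.0] rows needed 4.0
```

Grip opening is 0.483, or 46 mm, so the bottle is held. I'll lift and turn it.

Request:
arm_command:
  steps:
    - [0,1.1,-1.6,0,0,0]
    - [0,3,-4.5,0,0,0]
    - [0,5,-7.5,0,0,0]
    - [0,7.5,-10.5,0,0,0]
    - [0,9.2,-13.1,0,0,0]
    - [0,9.2,-13.1,0,0,0]
    - [0,9.2,-13.1,0,0,0]

```text
t: 17.43
eef_pos: [457.5, 398.8, 330.0]
tcp_rot: [2.533, -0.002, 0.067]
ft_force: [-1.2, -0.6, -2.2]
opening: 0.487
```

```bash
python3 - <<'E'
from h import *
s=state();print(s["opening"],s["ft_force"])
yaw=np.degrees(np.arctan2(300,545))-90
R2=tiltR(yaw,0);plan(grip([545,300,200],R2),R2)
E
```

```text
0.48676556227066514 [-1.2101509  -0.64241974 -2.23653168]
row [8.08, 10.92, 2.61, 30.95, -19.87, 62.86] rows needed 11.0
```

Request:
arm_command:
  steps:
    - [8.1,10.9,2.6,31,-19.9,62.9]
    - [8.1,10.9,2.6,31,-19.9,62.9]
    - [8.1,10.9,2.6,31,-19.9,62.9]
    - [8.1,10.9,2.6,31,-19.9,62.9]
    - [8.1,10.9,2.6,31,-19.9,62.9]
    - [8.1,10.9,2.6,31,-19.9,62.9]
    - [8.1,10.9,2.6,31,-19.9,62.9]
    - [8.1,10.9,2.6,31,-19.9,62.9]
    - [8.1,10.9,2.6,31,-19.9,62.9]
    - [8.1,10.9,2.6,31,-19.9,62.9]
    - [8.1,10.9,2.6,31,-19.9,62.9]
    - [8.1,10.9,2.6,31,-19.9,62.9]

```text
t: 18.43
eef_pos: [545.4, 300.1, 368.4]
tcp_rot: [3.136, -0.0, -1.067]
ft_force: [0.2, -0.3, -1.8]
opening: 0.484
```

```bash
python3 - <<'E'
from h import *
s=state();print(s["opening"],s["ft_force"],s["joints"],s["tcp_rot"])
yaw=np.degrees(np.arctan2(300,545))-90
R2=tiltR(yaw,55);plan(grip([545,300,140],R2),R2)
snap("scene","b1",(250,100,450,260),4)
E
```

```text
0.48387005757431883 [ 0.1556515  -0.34015711 -1.76970119] [ 3.97076658e-01  5.24515761e-01  1.60515192e+00 -1.23509962e-03
  1.01763370e+00  1.46502361e+00] [ 3.13580493e+00 -4.38596360e-04 -1.06729378e+00]
row [-0.02, 14.0, 13.09, 55.33, -0.01, 0.03] rows needed 8.0
```

View pics/b1.png

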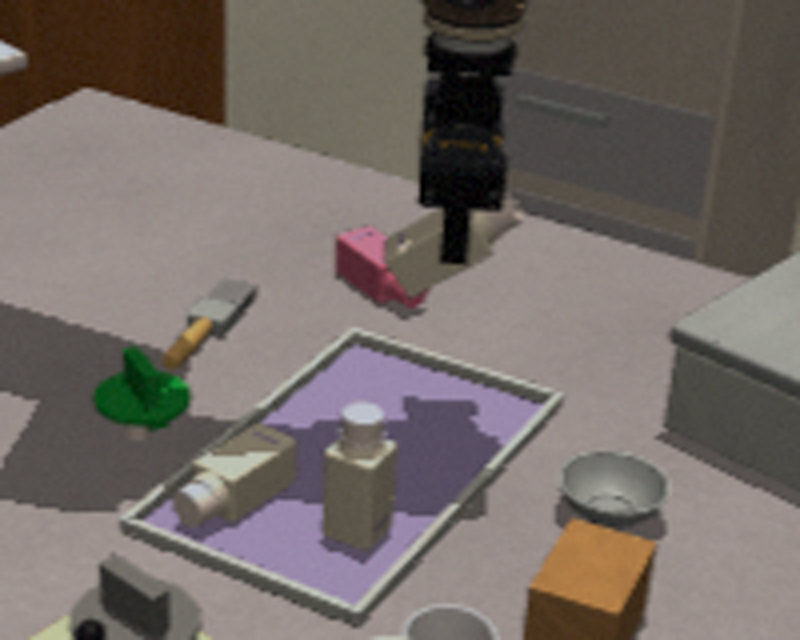

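Bottle 1 is held with its cap outward. I'll tilt it upright.

Request:
arm_command:
  steps:
    - [0,4,2,7,0,0]
    - [0,7,4,14,0,0]
    - [0,10,6,21,0,0]
    - [0,12,8,28,0,0]
    - [0,13,10,35,0,0]
    - [0,14,12,42,0,0]
    - [0,14,13.1,49,0,0]
    - [0,14,13.1,55.3,0,0]
    - [0,14,13.1,55.3,0,0]
    - [0,14,13.1,55.3,0,0]

```text
t: 19.32
eef_pos: [432.5, 248.7, 267.9]
tcp_rot: [-2.627, 0.124, -0.986]
ft_force: [0.1, -0.4, -1.0]
opening: 0.489
```

```bash
python3 - <<'E'
from h import *
s=state();print(s["opening"],s["ft_force"],s["joints"],s["tcp_rot"])
yaw=np.degrees(np.arctan2(300,545))-90
R2=tiltR(yaw,55);plan(grip([545,300,68],R2),R2)
E
```

```text
0.48937081379739045 [ 0.14285703 -0.3899929  -1.02578661] [0.35314492 0.49612977 2.10267086 1.31285386 0.22734983 0.1196396 ] [-2.62727661  0.12409523 -0.98575289]
row [2.04, 6.46, 7.83, 25.78, 8.48, -1.32] rows needed 4.0
```

Request:
arm_command:
  steps:
    - [2.0,3.5,2,25.8,8.5,-1.3]
    - [2.0,3.5,2,25.8,8.5,-1.3]
    - [2.0,3.5,2,25.8,8.5,-1.3]
    - [2.0,3.5,2,25.8,8.5,-1.3]
    - [2.0,3.5,2,25.8,8.5,-1.3]
    - [2.0,3.5,2,25.8,8.5,-1.3]
    - [2.0,3.5,2,25.8,8.5,-1.3]
    - [2.0,3.5,2,25.8,8.5,-1.3]
    - [2.0,3.5,2,25.8,8.5,-1.3]
    - [2.0,3.5,2,25.8,8.5,-1.3]

```text
t: 20.15
eef_pos: [423.9, 224.0, 230.9]
tcp_rot: [-2.178, -0.005, -1.075]
ft_force: [0.0, -0.2, -1.1]
opening: 0.482
```

```bash
python3 - <<'E'
from h import *
s=state();print(s["opening"],s["ft_force"],s["joints"],s["tcp_rot"])
yaw=np.degrees(np.arctan2(300,545))-90
R2=tiltR(yaw,55);plan(grip([545,300,68],R2),R2)
E
```

```text
0.4820520499300154 [ 0.03508084 -0.23128583 -1.13653519] [ 0.32451806  0.59319225  2.25171831  2.91872996  0.67207263 -1.49768359] [-2.17831763 -0.00465187 -1.07465028]
row [-0.85, 5.17, 3.89, -0.19, -0.48, -0.01] rows needed 2.0
```

Request:
arm_command:
  steps:
    - [-0.4,1.5,1.2,0,0,0]
    - [-0.8,3,2.3,0,-0.3,0]
    - [-0.8,4,3.1,-0.2,-0.5,0]
    - [-0.8,5.2,3.9,-0.2,-0.5,0]
    - [-0.8,5.2,3.9,-0.2,-0.5,0]
    - [-0.8,5.2,3.9,-0.2,-0.5,0]

```text
t: 20.65
eef_pos: [421.9, 232.5, 166.1]
tcp_rot: [-2.189, 0.007, -1.062]
ft_force: [0.1, 0.9, -2.3]
opening: 0.485
```

```bash
python3 - <<'E'
from h import *
s=state();print(s["opening"],s["ft_force"],s["joints"],s["tcp_rot"])
yaw=np.degrees(np.arctan2(300,545))-90
R2=tiltR(yaw,55);p=grip([545,300,65.5],R2);print(p,s["eef_pos"]);plan(p,R2)
snap("scene","b2",(250,100,450,260),4)
E
```

```text
0.4846077644306493 [ 0.09157554  0.87959347 -2.30005945] [ 0.34245113  0.74857021  2.26322209  2.9509685   0.82539481 -1.53150897] [-2.18852927  0.00749902 -1.06204426]
[422.07254936 232.33351341 163.75364355] [421.94647305 232.47090034 166.14861779]
row [0.02, 0.19, 0.14, 0.39, 0.51, -0.17] rows needed 1.0
```

View pics/b2.png

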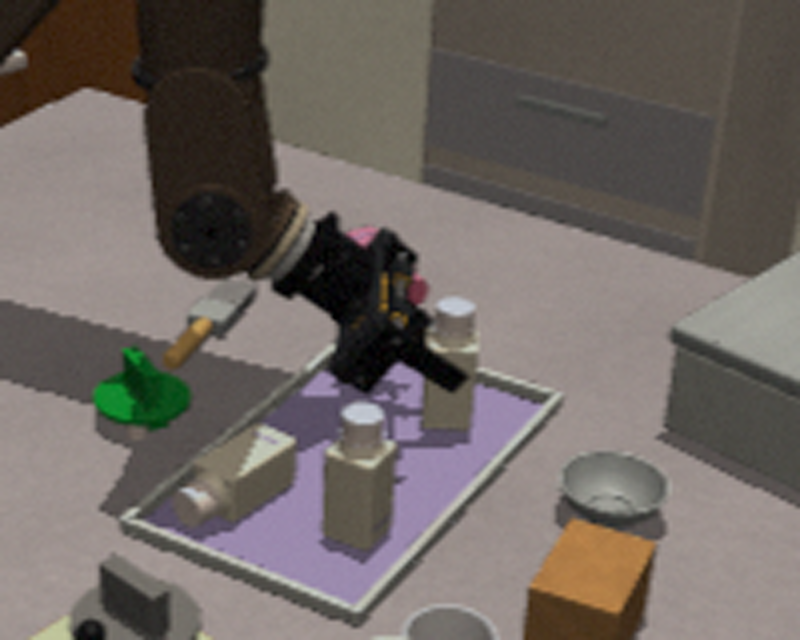

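Bottle 1 is upright inside the lane. I'll lower the last 2 mm.

Request:
arm_command:
  steps:
    - [0,0.1,0.1,0.4,0.5,-0.2]
    - [0,0.2,0.15,0.4,0.5,-0.2]
    - [0,0.2,0.15,0.4,0.5,-0.2]
    - [0,0.2,0.15,0.4,0.5,-0.2]

```text
t: 21.03
eef_pos: [422.0, 232.2, 164.6]
tcp_rot: [-2.178, -0.002, -1.07]
ft_force: [0.3, 0.4, -1.5]
opening: 0.483
```

Request:
arm_command:
  steps:
    - [0,0.05,0.05,0,0,0]
    - [0,0.13,0.09,0,0,0]
    - [0,0.13,0.09,0,0,0]

```text
t: 21.28
eef_pos: [422.0, 232.2, 162.6]
tcp_rot: [-2.178, -0.002, -1.071]
ft_force: [0.2, -0.6, -1.1]
opening: 0.484
```

Request:
arm_command:
  steps:
    - [0,0.05,0.04,0,0,0]
    - [0,0.1,0.07,0,0,0]
    - [0,0.1,0.07,0,0,0]
    - [0,0.1,0.07,0,0,0]

```text
t: 21.62
eef_pos: [422.1, 232.2, 161.5]
tcp_rot: [-2.178, -0.002, -1.071]
ft_force: [0.1, -0.6, 0.2]
opening: 0.485
```

It's in contact, so I'll release and back out along the tool axis.

Request:
arm_command:
  steps:
    - [0,0,0,0,0,0]
    - [0,0,0,0,0,0]
    - [0,0,0,0,0,0]
    - [0,0,0,0,0,0]
    - [0,0,0,0,0,0]
    - [0,0,-1,0,0,0]
    - [0,0,-3,0,0,0]
    - [0,0,-5,0,0,0]
    - [0,0,-7,0,0,0]
    - [0,-2,-9,0,0,0]
    - [0,-4,-9,0,0,0]
    - [0,-5,-9,0,0,0]
  jaw: 6.5

```text
t: 22.62
eef_pos: [381.8, 210.5, 256.1]
tcp_rot: [-2.176, -0.003, -1.071]
ft_force: [-0.8, -1.1, 0.1]
opening: 0.683
```

```bash
python3 - <<'E'
from h import *
s=state();print(s["opening"],s["ft_force"],s["joints"],s["tcp_rot"])
snap("top","t3",(225,150,380,260),4)
R2=tiltR(-5.3,0); plan([440,40,400],R2)
E
```

```text
0.6829467137728482 [-0.79809517 -1.1024673   0.12424311] [ 0.3251866   0.51008335  2.3414376   2.91536077  0.68126848 -1.49624315] [-2.1758253  -0.0029027  -1.07099458]
row [17.79, -9.97, -10.69, -50.76, -27.22, -51.38] rows needed 11.0
```

View pics/t3.png

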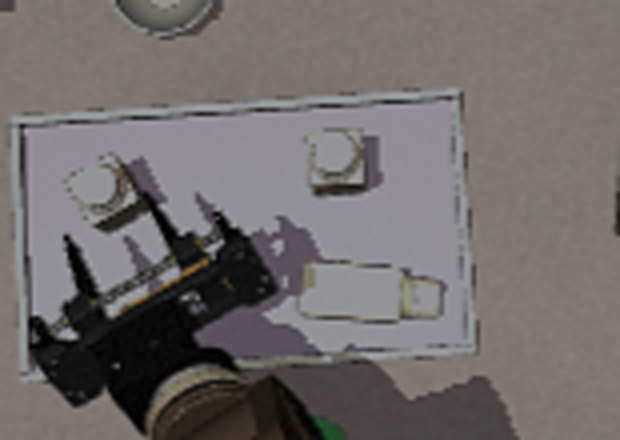

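Bottle 1 stands and bottle 2 hasn't moved. I'll lift and reorient for bottle 2.

Request:
arm_command:
  steps:
    - [0,-3.3,-2.3,0,0,0]
    - [0,-6.6,-4.6,0,0,0]
    - [0,-9.8,-6.8,0,0,0]
    - [17.8,-10,-10.7,-50.8,-27.2,-51.4]
    - [17.8,-10,-10.7,-50.8,-27.2,-51.4]
    - [17.8,-10,-10.7,-50.8,-27.2,-51.4]
    - [17.8,-10,-10.7,-50.8,-27.2,-51.4]
    - [17.8,-10,-10.7,-50.8,-27.2,-51.4]
    - [17.8,-10,-10.7,-50.8,-27.2,-51.4]
    - [17.8,-10,-10.7,-50.8,-27.2,-51.4]
    - [17.8,-10,-10.7,-50.8,-27.2,-51.4]
    - [17.8,-10,-10.7,-50.8,-27.2,-51.4]

```text
t: 23.67
eef_pos: [434.8, 59.2, 394.8]
tcp_rot: [-2.482, -0.111, -0.696]
ft_force: [1.1, 0.6, 1.0]
opening: 0.681
```

```bash
python3 - <<'E'
from h import *
s=state();print(s["joints"])
R2=tiltR(-5.3,0); plan([450,20,400],R2)
E
```

```text
[-0.10251492  0.20821768  2.11301603  1.00511917  0.57448765 -0.24747377]
row [3.72, 1.54, -1.33, -34.65, -17.3, -31.17] rows needed 7.0
```

Request:
arm_command:
  steps:
    - [3.7,1.5,-1.3,-34.6,-17.3,-31.2]
    - [3.7,1.5,-1.3,-34.6,-17.3,-31.2]
    - [3.7,1.5,-1.3,-34.6,-17.3,-31.2]
    - [3.7,1.5,-1.3,-34.6,-17.3,-31.2]
    - [3.7,1.5,-1.3,-34.6,-17.3,-31.2]
    - [3.7,1.5,-1.3,-34.6,-17.3,-31.2]
    - [3.7,1.5,-1.3,-34.6,-17.3,-31.2]
    - [3.7,1.5,-1.3,-34.6,-17.3,-31.2]
    - [3.7,1.5,-1.3,-34.6,-17.3,-31.2]
    - [3.7,1.5,-1.3,-34.6,-17.3,-31.2]

```text
t: 24.5
eef_pos: [450.6, 21.3, 400.3]
tcp_rot: [-3.135, -0.006, -0.098]
ft_force: [-0.4, -0.3, -0.3]
opening: 0.684
```

```bash
python3 - <<'E'
from h import *
s=state();print(s["joints"],s["tcp_rot"])
R2=tiltR(-5.3,45); print(R2.apply([0,0,1]));plan(grip([463,77.5,28],R2,70),R2)
E
```

```text
[-0.10044486  0.24946624  1.97213103  0.00782159  0.91446791 -0.00733812] [-3.13541035 -0.00555814 -0.09787964]
[ 0.06531587  0.70408369 -0.70710678]
row [0.66, 11.48, 20.1, 44.65, -0.42, -0.17] rows needed 7.0
```

Request:
arm_command:
  steps:
    - [0.3,3.5,2,7,0,0]
    - [0.6,7,4,14,0,0]
    - [0.7,10,7,21,0,0]
    - [0.7,11.5,10,28,0,0]
    - [0.7,11.5,13,35,0,0]
    - [0.7,11.5,16,42,-0.4,0]
    - [0.7,11.5,19,44.6,-0.4,0]
    - [0.7,11.5,20.1,44.6,-0.4,0]
    - [0.7,11.5,20.1,44.6,-0.4,0]
    - [0.7,11.5,20.1,44.6,-0.4,0]

```text
t: 25.33
eef_pos: [448.2, -93.7, 199.2]
tcp_rot: [-2.36, 0.001, -0.096]
ft_force: [-0.8, 0.2, 0.2]
opening: 0.684
```

```bash
python3 - <<'E'
from h import *
s=state();print(s["joints"],s["tcp_rot"])
R2=tiltR(-5.3,45); plan(grip([463,77.5,28],R2),R2)
E
```

```text
[-0.47006172  0.66617154  2.12518656  0.93227405  0.95483388 -1.16696865] [-2.35971173e+00  1.47446661e-03 -9.55935318e-02]
row [-0.12, -0.07, 7.12, 0.2, -0.07, -0.19] rows needed 2.0
```

Request:
arm_command:
  steps:
    - [-0.1,0,2,0,0,0]
    - [-0.1,0,4,0,0,0]
    - [-0.1,0,5.5,0,0,0]
    - [-0.1,0,7.1,0,0,0]
    - [-0.1,0,7.1,0,0,0]
    - [-0.1,0,7.1,0,0,0]

```text
t: 25.83
eef_pos: [452.1, -43.3, 150.0]
tcp_rot: [-2.36, -0.001, -0.093]
ft_force: [-0.6, 0.1, -0.7]
opening: 0.685
```

Request:
arm_command:
  steps:
    - [0,0,0,0,0,0]
    - [0,0,0,0,0,0]
    - [0,0,0,0,0,0]
    - [0,0,0,0,0,0]
    - [0,0,0,0,0,0]
    - [0,0,0,0,0,0]
    - [0,0,0,0,0,0]
    - [0,0,0,0,0,0]
  jaw: 3.8

```text
t: 26.5
eef_pos: [452.0, -44.0, 149.6]
tcp_rot: [-2.36, -0.001, -0.094]
ft_force: [-0.6, -5.3, 8.5]
opening: 0.48
```

```bash
python3 - <<'E'
from h import *
s=state();Rc=R.from_euler("xyz",s["tcp_rot"]);print(s["joints"],s["eef_pos"]+Rc.apply([0,0,171.3]))
plan(s["eef_pos"]+[0,0,170],Rc)
E
```

```text
[-0.36771729  0.76899173  2.15885351  1.11076114  0.85899139 -1.29873891] [463.3919408   76.10066161  28.00477247]
row [0.01, -11.98, -12.06, 0.0, 0.0, 0.0] rows needed 5.0
```

Request:
arm_command:
  steps:
    - [0,-1.2,-1.2,0,0,0]
    - [0,-3.6,-3.6,0,0,0]
    - [0,-6,-6,0,0,0]
    - [0,-8.5,-8.5,0,0,0]
    - [0,-11,-11,0,0,0]
    - [0,-12,-12,0,0,0]
    - [0,-12,-12,0,0,0]

```text
t: 27.08
eef_pos: [451.9, -43.0, 321.8]
tcp_rot: [-2.362, -0.005, -0.093]
ft_force: [0.6, 0.1, -1.6]
opening: 0.48
```

```bash
python3 - <<'E'
from h import *
s=state();print(s["joints"],s["opening"])
th=np.degrees(np.arctan2(195,515))
R2=tiltR(th+90,0); plan(grip([515,150,210],R2),R2)
R2=tiltR(th+90,-20); plan(grip([540,170,210],R2),R2)
E
```

```text
[-0.36553961  0.4175186   2.07338173  0.86499316  1.1002538  -0.86348628] 0.47994948556953865
row [4.51, -18.25, 9.72, -27.71, -45.06, -109.12] rows needed 17.0
row [1.55, -17.28, 10.19, -39.87, -25.91, -117.46] rows needed 18.0
```

```bash
python3 - <<'E'
from h import *
th=np.degrees(np.arctan2(195,515))
R1=tiltR(-5.3,0); p,r=plan([480,100,385],R1)
R2=tiltR(55,0); p,r=plan([515,150,385],R2,p,r)
R2=tiltR(th+90,0); p,r=plan([515,190,385],R2,p,r)
E
```

```text
row [1.5, -14.75, 5.71, -44.69, -0.31, 0.07] rows needed 7.0
row [3.02, -5.3, -0.0, 0.0, 0.0, -60.3] rows needed 9.0
row [3.28, -2.29, -0.0, 0.0, 0.0, -55.74] rows needed 8.0
```

Request:
arm_command:
  steps:
    - [1.5,-4,1,-7,0,0]
    - [1.5,-7,2,-14,0,0]
    - [1.5,-10,3,-21,0,0]
    - [1.5,-12,4,-28,0,0]
    - [1.5,-14,5,-35,0,0]
    - [1.5,-14.7,5.7,-42,0,0]
    - [1.5,-14.7,5.7,-44.7,-0.3,0]
    - [1.5,-14.7,5.7,-44.7,-0.3,0]

```text
t: 27.75
eef_pos: [480.2, 100.5, 380.7]
tcp_rot: [3.141, 0.007, -0.088]
ft_force: [0.4, -0.2, -1.9]
opening: 0.484
```

Request:
arm_command:
  steps:
    - [3,-5.3,0,0,0,-60]
    - [3,-5.3,0,0,0,-60]
    - [3,-5.3,0,0,0,-60]
    - [3,-5.3,0,0,0,-60]
    - [3,-5.3,0,0,0,-60]
    - [3,-5.3,0,0,0,-60]
    - [3,-5.3,0,0,0,-60]
    - [3,-5.3,0,0,0,-60]
    - [3,-5.3,0,0,0,-60]

```text
t: 28.5
eef_pos: [515.2, 148.9, 380.5]
tcp_rot: [-3.133, 0.0, 0.963]
ft_force: [0.2, 0.2, -1.3]
opening: 0.481
```

Request:
arm_command:
  steps:
    - [3.3,-2.3,0,0,0,-56]
    - [3.3,-2.3,0,0,0,-56]
    - [3.3,-2.3,0,0,0,-56]
    - [3.3,-2.3,0,0,0,-56]
    - [3.3,-2.3,0,0,0,-56]
    - [3.3,-2.3,0,0,0,-56]
    - [3.3,-2.3,0,0,0,-56]
    - [3.3,-2.3,0,0,0,-56]
    - [3.3,-2.3,0,0,0,-56]

```text
t: 29.25
eef_pos: [515.5, 189.2, 380.7]
tcp_rot: [-3.136, -0.006, 1.937]
ft_force: [0.3, -0.4, -1.7]
opening: 0.483
```

```bash
python3 - <<'E'
from h import *
s=state();print(s["joints"],s["opening"],s["tcp_rot"])
th=np.degrees(np.arctan2(195,515))
R2=tiltR(th+90,-45); p=grip([515,195,150],R2);print(p);plan(p,R2)
E
```

```text
[ 0.23064476  0.41127133  1.77392479  0.00647896  0.96236232 -1.71058195] 0.4827627188415866 [-3.13641289 -0.00607503  1.93749185]
[401.72105663 152.1079729  271.12739162]
row [0.55, -11.89, 11.02, -45.3, -0.44, 0.12] rows needed 7.0
```

Request:
arm_command:
  steps:
    - [0.2,-4,2,-7,0,0]
    - [0.4,-7,4,-14,0,0]
    - [0.5,-9,6,-21,0,0]
    - [0.5,-10.5,8,-28,0,0]
    - [0.5,-11.5,9.5,-35,0,0]
    - [0.5,-11.9,10.5,-42,0,0]
    - [0.5,-11.9,11,-45.3,-0.4,0]
    - [0.5,-11.9,11,-45.3,-0.4,0]
    - [0.5,-11.9,11,-45.3,-0.4,0]
    - [0.5,-11.9,11,-45.3,-0.4,0]
    - [0.5,-11.9,11,-45.3,-0.4,0]
    - [0.5,-11.9,11,-45.3,-0.4,0]

```text
t: 30.25
eef_pos: [436.9, 186.4, 373.7]
tcp_rot: [2.408, 0.009, 1.918]
ft_force: [0.6, 0.5, -0.9]
opening: 0.48
```

```bash
python3 - <<'E'
from h import *
s=state();print(s["joints"],s["opening"],s["tcp_rot"])
th=np.degrees(np.arctan2(195,515))
R2=tiltR(th+90,-45); p=grip([515,195,150],R2);plan(p,R2)
E
```

```text
[ 0.25435132  0.27914465  2.09750225  1.03850498  0.06492389 -2.68353995] 0.4799350379389403 [2.40793413 0.00871923 1.91839916]
row [-1.94, -10.21, 4.63, -2.97, 0.93, -0.25] rows needed 3.0
```

The radial tilt ran j6 into its limit. A simpler way is to turn back to the pick yaw and tilt sideways instead, leaning from the +y side. That needs no wrist flip.

```bash
python3 - <<'E'
from h import *
th=np.degrees(np.arctan2(195,515))
p,r=plan([500,180,385],tiltR(th+90,0))
p,r=plan([490,150,385],tiltR(52,0),p,r)
p,r=plan([450,130,370],tiltR(-5.3,0),p,r)
R2=tiltR(-5.3,-45);p,r=plan(grip([450,80,130],R2),R2,p,r); print(p)
E
```

```text
row [-2.76, 4.98, 3.0, 42.03, 0.78, -0.6] rows needed 6.0
row [-2.45, -2.0, -0.0, 0.0, -0.0, 58.74] rows needed 9.0
row [-4.04, -1.92, 1.5, -0.0, -0.0, 57.3] rows needed 9.0
row [0.46, -7.13, 11.89, -45.0, -0.0, -0.0] rows needed 7.0
[461.18860832 200.60953546 251.12739162]
```

Request:
arm_command:
  steps:
    - [-2.8,5,3,42,0.8,-0.6]
    - [-2.8,5,3,42,0.8,-0.6]
    - [-2.8,5,3,42,0.8,-0.6]
    - [-2.8,5,3,42,0.8,-0.6]
    - [-2.8,5,3,42,0.8,-0.6]
    - [-2.8,5,3,42,0.8,-0.6]
    - [-2.8,5,3,42,0.8,-0.6]
    - [-2.8,5,3,42,0.8,-0.6]
    - [-2.8,5,3,42,0.8,-0.6]
    - [-2.8,5,3,42,0.8,-0.6]

```text
t: 31.08
eef_pos: [499.8, 179.8, 382.5]
tcp_rot: [-3.135, 0.0, 1.934]
ft_force: [0.5, 0.3, -1.5]
opening: 0.479
```

```bash
python3 - <<'E'
from h import *
s=state();print(s["joints"],s["opening"],s["tcp_rot"])
p,r=plan([490,150,385],tiltR(52,0))
E
```

```text
[ 2.21045059e-01  3.84878570e-01  1.81381559e+00 -1.30316535e-03
  9.49496505e-01 -1.71216118e+00] 0.4792927278376549 [-3.13491148e+00  1.14412063e-04  1.93396868e+00]
row [-2.43, -1.98, -0.24, -0.35, 0.2, 58.81] rows needed 9.0
```

Request:
arm_command:
  steps:
    - [-2.4,-2,0,0,0,59]
    - [-2.4,-2,0,0,0,59]
    - [-2.4,-2,0,0,0,59]
    - [-2.4,-2,0,0,0,59]
    - [-2.4,-2,0,0,0,59]
    - [-2.4,-2,0,0,0,59]
    - [-2.4,-2,0,0,0,59]
    - [-2.4,-2,0,0,0,59]
    - [-2.4,-2,0,0,0,59]
    - [-2.4,-2,0,0,0,59]

```text
t: 31.92
eef_pos: [489.4, 150.1, 383.1]
tcp_rot: [-3.14, 0.003, 0.903]
ft_force: [-0.2, -0.1, -1.8]
opening: 0.488
```

Request:
arm_command:
  steps:
    - [-4,-1.9,1,0,0,57]
    - [-4,-1.9,1,0,0,57]
    - [-4,-1.9,1,0,0,57]
    - [-4,-1.9,1,0,0,57]
    - [-4,-1.9,1,0,0,57]
    - [-4,-1.9,1,0,0,57]
    - [-4,-1.9,1,0,0,57]
    - [-4,-1.9,1,0,0,57]
    - [-4,-1.9,1,0,0,57]
    - [-4,-1.9,1,0,0,57]

```text
t: 32.75
eef_pos: [449.8, 130.4, 373.5]
tcp_rot: [3.14, 0.003, -0.085]
ft_force: [-0.0, -0.5, -2.0]
opening: 0.485
```

```bash
python3 - <<'E'
from h import *
s=state();print(s["joints"],s["opening"],s["tcp_rot"])
R2=tiltR(-5.3,-45);p,r=plan(grip([450,80,130],R2),R2)
E
```

```text
[ 1.41293755e-01  3.11316725e-01  1.96740248e+00 -1.76297033e-03
  8.65989406e-01  2.27207894e-01] 0.4848880295001537 [ 3.13958565e+00  2.73491903e-03 -8.47725854e-02]
row [0.57, -7.11, 12.22, -44.88, -0.03, 0.48] rows needed 7.0
```

Request:
arm_command:
  steps:
    - [0.2,-2,1,-7,0,0]
    - [0.4,-4,3,-14,0,0]
    - [0.6,-6,5,-21,0,0]
    - [0.6,-7.1,7,-28,0,0]
    - [0.6,-7.1,9,-35,0,0]
    - [0.6,-7.1,11,-42,0,0.3]
    - [0.6,-7.1,12.2,-44.9,0,0.5]
    - [0.6,-7.1,12.2,-44.9,0,0.5]
    - [0.6,-7.1,12.2,-44.9,0,0.5]
    - [0.6,-7.1,12.2,-44.9,0,0.5]
    - [0.6,-7.1,12.2,-44.9,0,0.5]

```text
t: 33.67
eef_pos: [462.1, 200.3, 252.6]
tcp_rot: [2.358, -0.001, -0.097]
ft_force: [0.0, -0.1, 0.0]
opening: 0.481
```

```bash
python3 - <<'E'
from h import *
s=state();print(s["joints"],s["opening"],s["tcp_rot"])
R2=tiltR(-5.3,-45);p,r=plan(grip([450,80,70],R2),R2)
snap("scene","b3",(250,100,450,260),4)
E
```

```text
[ 0.38001222  0.61346056  1.94051575 -0.75884508  1.14781792  1.00132581] 0.48127903348138 [ 2.35809459e+00 -1.09501867e-03 -9.66629510e-02]
row [-0.1, -4.36, 4.34, -0.11, 0.12, -0.21] rows needed 2.0
```

View pics/b3.png

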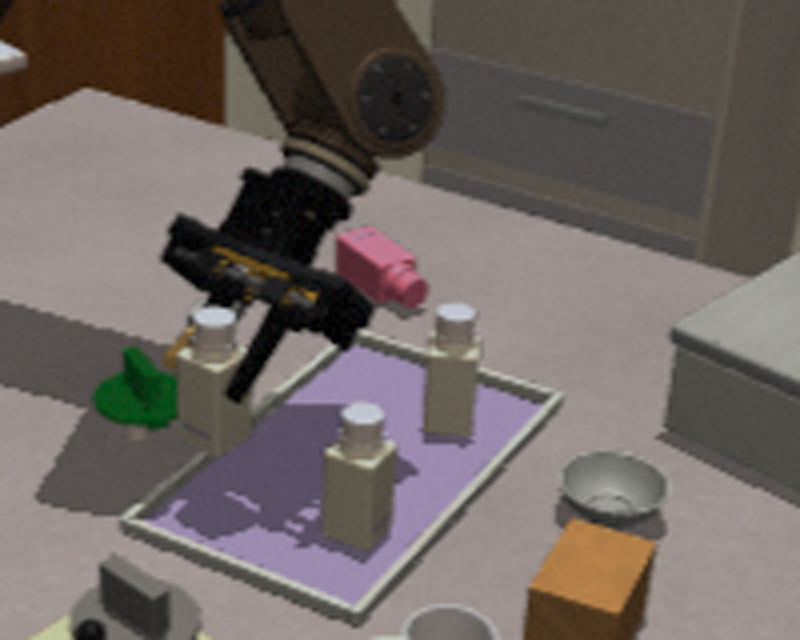

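Bottle 2 is upright over the lane and bottles 1 and 4 are standing. I'll lower it.

Request:
arm_command:
  steps:
    - [0.2,-1.5,1.5,0,0,0]
    - [0.4,-3,3,0,0,0]
    - [0.4,-4,4,0,0,0]
    - [0.4,-4.35,4.35,0,0,0]
    - [0.4,-4.35,4.35,0,0,0]
    - [0.4,-4.35,4.35,0,0,0]

```text
t: 34.22
eef_pos: [466.1, 199.9, 190.8]
tcp_rot: [2.356, -0.001, -0.097]
ft_force: [0.4, -0.0, -0.8]
opening: 0.481
```

Request:
arm_command:
  steps:
    - [0,-0.1,0.1,0,0,0]
    - [0,-0.2,0.2,0,0,0]
    - [0,-0.2,0.2,0,0,0]
    - [0,-0.2,0.2,0,0,0]

```text
t: 34.55
eef_pos: [466.0, 200.1, 188.2]
tcp_rot: [2.356, -0.002, -0.097]
ft_force: [-0.8, 2.8, 5.7]
opening: 0.481
```

Request:
arm_command:
  steps:
    - [0,0.03,-0.03,0,0,0]
    - [0,0.03,-0.03,0,0,0]
    - [0,0.03,-0.03,0,0,0]
    - [0,0.03,-0.03,0,0,0]
    - [0,0.03,-0.03,0,0,0]
    - [0,0,-1,0,0,0]
    - [0,0,-3,0,0,0]
    - [0,0,-5,0,0,0]
    - [0,0,-8,0,0,0]
    - [0,0,-11,0,0,0]
    - [0,0,-13,0,0,0]
    - [0,0,-13,0,0,0]
  jaw: 6

```text
t: 35.55
eef_pos: [474.9, 294.1, 282.2]
tcp_rot: [2.359, -0.005, -0.095]
ft_force: [-0.6, 0.4, -0.2]
opening: 0.633
```

```bash
python3 - <<'E'
from h import *
s=state();print(s["joints"],s["opening"],s["tcp_rot"])
p,r=plan([400,150,430],tiltR(-7.4,0))
# above lever, behind? approach from robot side (-x), closed jaws
p,r=plan([500,-200,430],tiltR(-7.4,0),p,r)
E
```

```text
[ 0.52101707  0.62774353  1.76936382 -0.63830679  1.32098622  0.96755756] 0.6326036427580347 [ 2.35903068 -0.00452668 -0.09501223]
row [-6.03, 21.12, 0.12, 44.83, -1.01, 1.75] rows needed 7.0
row [14.42, 33.42, 0.0, 0.0, 0.0, 0.0] rows needed 9.0
```

Request:
arm_command:
  steps:
    - [-2,-2,-4,0,0,0]
    - [-6,21,0,44.8,-1,1.8]
    - [-6,21,0,44.8,-1,1.8]
    - [-6,21,0,44.8,-1,1.8]
    - [-6,21,0,44.8,-1,1.8]
    - [-6,21,0,44.8,-1,1.8]
    - [-6,21,0,44.8,-1,1.8]
    - [-6,21,0,44.8,-1,1.8]
    - [-6,21,0,44.8,-1,1.8]
    - [-6,21,0,44.8,-1,1.8]
  jaw: 0

```text
t: 36.38
eef_pos: [400.4, 149.2, 427.4]
tcp_rot: [3.136, 0.004, -0.133]
ft_force: [-0.3, -0.5, 0.9]
opening: 0.018
```

```bash
python3 - <<'E'
from h import *
print(state()["joints"])
p,r=plan([554,-252,450],down(-97.4))
E
```

```text
[ 0.20271212  0.18073252  1.98111078 -0.0050575   0.98526542  0.33868272]
row [20.54, 37.74, -2.12, 0.43, -0.09, 89.77] rows needed 13.0
```

Request:
arm_command:
  steps:
    - [20.5,37.7,-2,0,0,80]
    - [20.5,37.7,-2,0,0,80]
    - [20.5,37.7,-2,0,0,80]
    - [20.5,37.7,-2,0,0,80]
    - [20.5,37.7,-2,0,0,80]
    - [20.5,37.7,-2,0,0,80]
    - [20.5,37.7,-2,0,0,80]
    - [20.5,37.7,-2,0,0,80]
    - [20.5,37.7,-2,0,0,80]
    - [20.5,37.7,-2,0,0,80]
    - [20.5,37.7,-2,0,0,80]
    - [20.5,37.7,-2,0,0,80]

```text
t: 37.38
eef_pos: [555.7, -253.5, 446.0]
tcp_rot: [3.134, -0.003, -1.537]
ft_force: [-1.4, 0.5, -0.6]
opening: 0.005
```

```bash
python3 - <<'E'
from h import *
print(state()["joints"])
plan([554,-252,380],down(-97.4))
snap("scene","c1",(180,130,400,330),1)
snap("top","c2",(225,150,380,260),1)
a=cv2.imread("pics/c1_raw.png")[130:330,180:400];b=cv2.imread("pics/c2_raw.png")[150:260,225:380]
f=lambda i:cv2.resize(i,(int(i.shape[1]*300/i.shape[0]),300),interpolation=cv2.INTER_CUBIC)
cv2.imwrite("pics/c12.png",cv2.resize(np.hstack([f(a),f(b)]),None,fx=1.06,fy=1.06))
E
```

```text
[-0.53504449  0.43405665  1.54114251 -0.00781119  1.17129432  1.00469839]
row [-0.17, 0.11, 6.6, 0.44, -0.23, 9.35] rows needed 2.0
```

View pics/c12.png

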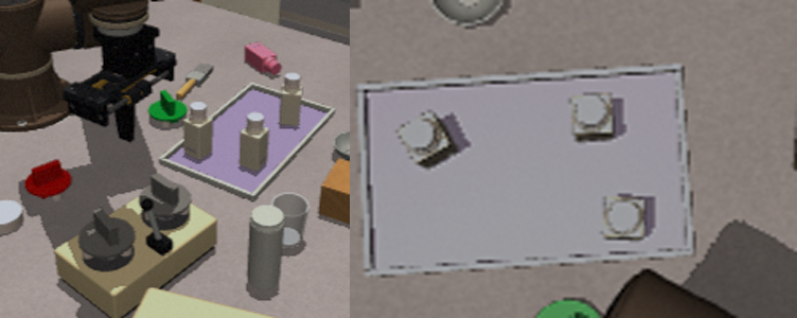

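All three bottles stand inside the lane, both heads are on and the lever is off. I'll lower the closed fingers in front of the lever.

Request:
arm_command:
  steps:
    - [0,0.1,2,0,0,7]
    - [0,0.1,4,0,0,9.3]
    - [0,0.1,6.6,0,0,9.3]
    - [0,0.1,9,0,0,9.3]
    - [0,0.1,11,0,0,9.3]
    - [0,0.1,12,0,0,9.3]
    - [0,0.1,12,0,0,9.3]
    - [0,0.1,12,0,0,9.3]

```text
t: 38.15
eef_pos: [553.1, -250.6, 328.8]
tcp_rot: [3.138, -0.004, -1.688]
ft_force: [-0.1, -0.5, 0.1]
opening: 0.001
```

```bash
python3 - <<'E'
from h import *
c=np.array([567,-253.7]);u=np.array([.992,-.129])
plan([*(c+55*u),322],down(-97.4))
E
```

```text
row [0.21, -6.92, 0.65, 0.23, -0.24, 0.68] rows needed 2.0
```

Request:
arm_command:
  steps:
    - [0.2,0,0.7,0,0,0]
    - [0.2,-0.7,0.7,0,0,0]
    - [0.2,-1.4,0.7,0,0,0]
    - [0.2,-2.1,0.7,0,0,0]
    - [0.2,-2.8,0.7,0,0,0]
    - [0.2,-3.5,0.7,0,0,0]
    - [0.2,-4.2,0.7,0,0,0]
    - [0.2,-4.9,0.7,0,0,0]
    - [0.2,-5.5,0.7,0,0,0]
    - [0.2,-6.0,0.7,0,0,0]
    - [0.2,-6.0,0.7,0,0,0]

```text
t: 39.07
eef_pos: [613.0, -260.7, 321.0]
tcp_rot: [3.138, -0.004, -1.69]
ft_force: [-0.2, -0.4, -0.2]
opening: 0.002
```

Request:
arm_command:
  steps:
    - [0,-0.3,0,0,0,0]
    - [0,-0.6,0,0,0,0]
    - [0,-0.9,0,0,0,0]
    - [0,-0.9,0,0,0,0]

```text
t: 39.4
eef_pos: [621.4, -261.7, 321.1]
tcp_rot: [3.138, -0.004, -1.691]
ft_force: [-0.9, 0.7, -0.2]
opening: 0.002
```

Request:
arm_command:
  steps:
    - [0,-0.3,0,0,0,0]
    - [0,-0.5,0,0,0,0]
    - [0,-0.5,0,0,0,0]

```text
t: 39.65
eef_pos: [624.6, -262.2, 320.7]
tcp_rot: [3.13, -0.003, -1.69]
ft_force: [-17.9, 1.9, 5.9]
opening: 0.005
```

Request:
arm_command:
  steps:
    - [0,-0.3,0,0,0,0]
    - [0,-0.5,0,0,0,0]
    - [0,-0.5,0,0,0,0]

```text
t: 39.9
eef_pos: [627.3, -262.8, 320.6]
tcp_rot: [3.12, -0.001, -1.69]
ft_force: [-40.1, 4.5, 15.9]
opening: 0.004
```

```bash
python3 - <<'E'
from h import *
snap("scene","d1",(190,220,330,330),5)
E
```

View pics/d1.png

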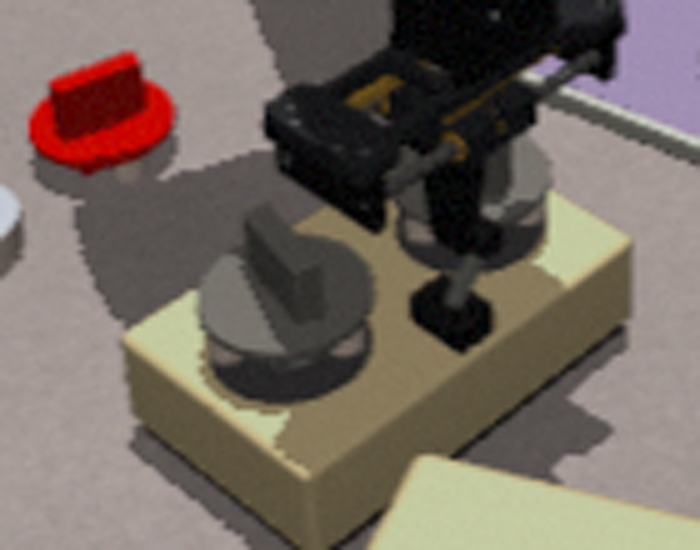

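The force has risen, so it's at the end stop. I'll back off, rise and clear the view.

Request:
arm_command:
  steps:
    - [0,1,0,0,0,0]
    - [0,2,0,0,0,0]
    - [0,3,0,0,0,0]
    - [0,4,-1,0,0,0]
    - [0,4.5,-4,0,0,0]
    - [0,5,-8,0,0,0]
    - [0,6,-11,0,0,0]
    - [0,9,-13,0,0,0]
    - [0,13,-13,0,0,0]
    - [0,17,-13,0,0,0]
    - [0,18,-13,0,0,0]
    - [0,18,-13,0,0,0]

```text
t: 40.95
eef_pos: [450.7, -240.5, 453.5]
tcp_rot: [3.14, -0.005, -1.692]
ft_force: [0.7, -0.2, 0.5]
opening: 0.007
```

```bash
python3 - <<'E'
from h import *
s=state();print(s["t"],s["eef_pos"],s["ft_force"])
snap("scene","e1",(180,130,400,330),1); snap("top","e2")
a=cv2.imread("pics/e1_raw.png")[130:330,180:400];b=cv2.imread("pics/e2_raw.png")[150:260,225:460]
f=lambda i,w:cv2.resize(i,(w,int(i.shape[0]*w/i.shape[1])),interpolation=cv2.INTER_CUBIC)
a=cv2.resize(cv2.imread("pics/e1_raw.png")[170:310,190:400],(440,293),interpolation=cv2.INTER_CUBIC)
b=f(b,626); c=np.zeros((600,626,3),np.uint8); c[:293,:440]=a; c[300:300+b.shape[0]]=b
cv2.imwrite("pics/e12.png",c)
for x in (27,77): print(proj("scene",[[567+.992*x,-253.7-.129*x,146]]),proj("top",[[567+.992*x,-253.7-.129*x,146]]))
E
```

```text
40.95 [ 450.65615152 -240.48020728  453.51253981] [ 0.7070777  -0.17212981  0.49309539]
[[272.45622065 258.64481279]] [[423.31621891 176.98576718]]
[[286.26337648 267.3735271 ]] [[424.60843957 161.49554894]]
```

View pics/e12.png

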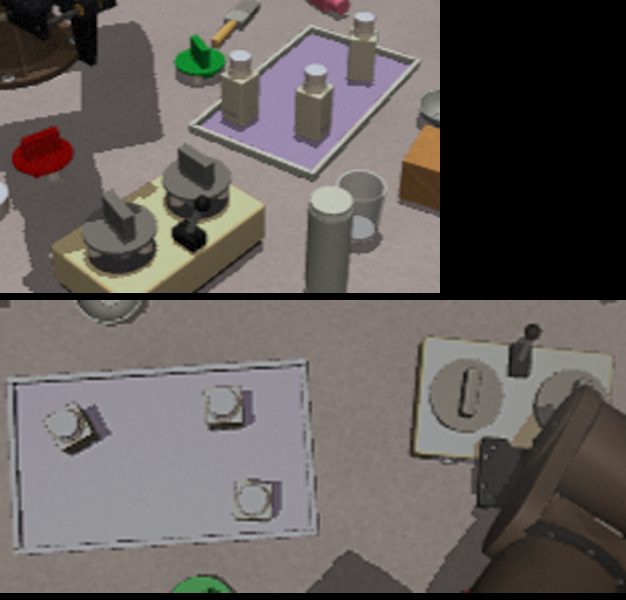

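The lever ball is at scene pixel (287,267), against (286,267) predicted for "on". All three bottles stand in the lane, both heads sit level, and the arm is clear. I'll hand in.

```bash
python3 -c "
from cell import *
print(job_done())"
```

```text
the job is handed in; nothing more can be done
None
```

I fitted both roller heads, stood both tipped bottles upright in the lane, swung the run lever to on, and handed the job in at about 41 s of robot time. No verdict was reported.

- **Heads:** I aligned each one by the camera, and it dropped over its tang without any searching turn. Both bottomed out 80 mm above their pick height (302.8 mm and 302.4 mm), which is fully home. In the last scene view both look level. In the last top view the arm partly hid head B.
- **Bottles:** Two tipped bottles were present, plus the upright one. All three stand inside the lane in both last views. My first way of tilting the second bottle ran a wrist joint into its limit, so I turned back and stood it up leaning sideways instead.
- **Lever:** The ball is within about 1 px of its calculated on position.
- **Force:** The final push on the lever went harder than needed. About 40 N built up along the push direction through the fingertips against the end stop before I backed off, against a wrist limit of 120 N.
- **Bystanders and look-alikes:** I didn't deliberately touch any of them and saw none displaced, but I didn't measure their positions. The arm was clear of everything at hand-in.

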